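# Make up two condiment caddies

### The arm

A 6-joint arm with a two-finger parallel gripper is mounted at the origin on the work surface. World frame = base frame: x ahead of the robot, y to its left, z up, the work surface at z = 0. Lengths are in mm, angles in rad, forces in N, time in s.
With the tool pointing down it reaches from about 350 to 775 mm from the base axis. Payload 7.3 kg.
Tool frame: the origin (TCP) lies at the very end of the fingers, on their centre line; the grasp point (between the pads) lies 19 mm behind it; x points along the fingers, z is the direction in which the jaws open and shut, and the axes are right-handed (so a half turn about x gives the same grasp; the last joint's range is limited). The gripper opens to 92 mm and grips with 3 to 60 N. Pads are 19 mm wide; open, the fingers measure 130 mm over their backs; the gripper's body (75 mm by 190 mm) begins 47 mm behind the grasp point.
Start: joints at [1.036, 0.342, 1.524, -0, 1.275, -0.146], TCP at [199.003, 485.842, 226.741] pointing down, gripper open.
Joint ranges: [-2.53, 2.53], [-0.77, 2.02], [0.04, 2.7], [-1, 4.14], [0.28, 2.66], [-3.11, 3.11]. Speed limits (rad/s): [2.57, 2.57, 3.14, 3.14, 3.14, 3.14].

### API

Orientations are given as [roll, pitch, yaw] about the fixed x, y, z axes, in that order (R = Rz(yaw) Ry(pitch) Rx(roll)).
In Python, from plant import * gives the robot as it stands.
- The arm moves only by the shell command python3 -m creep 'ROWS'. ROWS is JSON, a list of rows, each an object of numbers: "tx", "ty", "tz": the shift along the tool's x, y, z in cm; "wx", "wy", "wz": the turn, a rotation vector about the tool's x, y, z in rad; "gripper": the closure, from -1 (fully open) to 1 (shut). A call has 1 to 8 rows; each row is the pose to reach, as a shift and turn from the pose commanded when the call began, along the tool's axes at that moment; what a row does not reach only later rows make up. A row lasts 1/12 s, in which the tool goes at most 41.7 mm and 7.16 degrees, less where a joint would pass 70% of its speed; a pose out of reach is approached as far as the arm can. A call with a gripper value outside its range is refused whole. The fingers move at their own pace and stop on an object; the grip force is fixed at half the most. Time passes only in rows, so rows that repeat a pose let the fingers close. It gives the time, the measured TCP pose, the force and the opening at its end, in the units of the state.
- get_obs(): the state, without advancing time (a new reading comes with each control period).
- capture(name): name is "side" or "top"; returns a dict with "frame" (480x640x3 uint8, red, green, blue), "z_map" (480x640 float32, mm along the optical axis (not along the pixel's ray), 0 where there is no reading), "vertical_fov" (degrees; the focal length in pixels is half the picture's height over the tangent of half this angle, whatever the lens; pixels are square), "cx", "cy" (the principal point, pixels), "k1" (the pictures are not rectified: a ray, as slopes to the right and down, at radius r is drawn at 1 + k1 r^2 times it, then the intrinsics apply), "xyz" and "rotation" of the camera in the world. Camera axes: x right, y down, z forward; pixel columns grow to the right and rows downward; lengths in mm; the calibration is good to about 2 mm. A picture is of the moment at which its call begins.
- close_job(): hands the job in, once; it reports no verdict.
The state is a dict: "time": time; "joint_positions": joint angles; "dq": joint speeds; "tau": joint torques, N m; "tool_pos": TCP position; "tcp_rot": TCP orientation; "contact_force": force on the tool from outside, world axes, zero at the start; "moment": the same for the moment, N m; "grip_width": finger opening in mm.
Only numpy, scipy, OpenCV 4.12 (cv2) and the standard library are available. Lean on these libraries where they do the work, as an engineer would, in place of code of your own. Each camera call takes 0.05 s, during which the arm holds its last target.

### The job

Make up the two table caddies from the stock standing in front of you: the woven basket gets the soy sauce (dark bottle, red cap), the chilli shaker (red jar, white lid) and the lidded steel sauce pot; the black tray gets the vinegar (pale bottle, green cap) and the pepper shaker (brown jar, black lid). Stand each one upright on the floor of a compartment of its own, any free one of the right caddy. Leave the oil bottle (yellow cap) and the blue tumbler standing where they are.

Things in the scene. Friction and masses are not known exactly. Their poses are not given: they have to be found in the camera images.
- soy_c (a point): Round table bottle, 96 mm tall: body 44 mm diameter up to 60 mm, then a shoulder and a 31 mm wide screw cap. Dark brown with a white band, RED cap. The point is on its axis, half-way up (48 mm over its underside); z runs up the axis. Loose, closed, about 160 g (may vary by 40 %). Belongs in the basket.
- chilli_c (a point): Round shaker jar, 88 mm tall: body 46 mm diameter, lid 47 mm diameter from 62 mm up. RED jar, WHITE lid with small dark holes. The point is on its axis, half-way up (44 mm over its underside); z runs up the axis. Loose, closed, about 130 g (may vary by 40 %). Belongs in the basket.
- pot_c (a point): Round polished steel sauce pot, 86 mm tall with its lid and knob: body 54 mm diameter, lid 55 mm diameter at 64 to 70 mm, small dark knob (16 mm wide) on top; the lid does not come off. The point is on its axis, half-way up (43 mm over its underside); z runs up the axis. Loose, closed, about 180 g (may vary by 40 %). Belongs in the basket.
- vinegar_c (a point): Round table bottle, 96 mm tall: body 44 mm diameter up to 60 mm, then a shoulder and a 31 mm wide screw cap. Pale cream with a white band, GREEN cap. The point is on its axis, half-way up (48 mm over its underside); z runs up the axis. Loose, closed, about 160 g (may vary by 40 %). Belongs in the tray.
- pepper_c (a point): Round shaker jar, 88 mm tall: body 46 mm diameter, lid 47 mm diameter from 62 mm up. BROWN jar, BLACK lid with small light holes. The point is on its axis, half-way up (44 mm over its underside); z runs up the axis. Loose, closed, about 130 g (may vary by 40 %). Belongs in the tray.
- basket: Tan woven basket, fixed to the table, 86 mm (its x) by 236 mm (its y), rim 22 mm high; floor and walls 5 mm thick. Two cross walls as high as the rim divide it into THREE equal compartments in a row along its y, each 76 mm (x) by 72 mm (y) inside, centred at y = -77, 0 and +77 mm. Origin at the centre of its underside, on the table; the compartment floor is 5 mm above it; z up. Things are easily set in with the fingers above the rim, closing across it (along its x).
- tray: Black tray with small steel end plates, fixed to the table, 86 mm (its x) by 159 mm (its y), rim 22 mm high; floor and walls 5 mm thick. One cross wall divides it into TWO equal compartments along its y, each 76 mm (x) by 72 mm (y) inside, centred at y = -38.5 and +38.5 mm. Origin at the centre of its underside, on the table; the compartment floor is 5 mm above it; z up.
- oil_mid (a point): Round table bottle, 96 mm tall: body 44 mm diameter up to 60 mm, then a shoulder and a 31 mm wide screw cap. Golden yellow with a white band, YELLOW cap. The point is on its axis, half-way up (48 mm). Loose; goes in no caddy and stays where it stands.
- tumbler_c (a point): Blue plastic tumbler, open at the top, no handle, 68 mm diameter at the rim, 85 mm tall. The point is on its axis, half-way up (42.5 mm). Loose; stays where it stands.
Not all that is in view belongs to the job. Leave any turquoise look-alike of the part that bears chilli_c alone. Leave any pink look-alike of the part that bears pepper_c alone.

How it is judged:
By the outcome, as a careful person would: the job done as asked, in the order asked, and still so for the second after the job is handed in, with the robot touching nothing.
It also fails if it takes over 122 s, if anything falls off the work surface, if the arm or the gripper's body presses on something with over 40 N, if the wrist force passes 120 N, or if a joint passes its speed limit or range.

## Working session

There is one attempt and no reset: what is moved stays moved. The work goes in short steps, Python scripts to look and compute and a shell command to move; the robot and the scene stay as the last step left them, time stands still between calls to the robot, and variables do not carry over. Pictures are saved under pics/ and viewed, and the job is handed in when it is done.

```bash
ls; mkdir -p pics
cat > h.py <<'E'
from plant import *
import numpy as np, cv2
def cap(n,fn=None):
    c=capture(n)
    np.savez(''+n+'.npz',**{k:np.asarray(v) for k,v in c.items()})
    if fn: cv2.imwrite('pics/'+fn,cv2.cvtColor(c['frame'],cv2.COLOR_RGB2BGR))
    return c
def cloud(c):
    H,W=c['z_map'].shape; f=H/2/np.tan(np.radians(float(c['vertical_fov']))/2)
    u,v=np.meshgrid(np.arange(W),np.arange(H))
    K=np.array([[f,0,float(c['cx'])],[0,f,float(c['cy'])],[0,0,1]])
    p=cv2.undistortPoints(np.stack([u,v],-1).reshape(-1,1,2).astype(np.float64),K,np.array([float(c['k1']),0,0,0])).reshape(H,W,2)
    z=c['z_map']; P=np.dstack([p[...,0]*z,p[...,1]*z,z])
    R=np.array(c['rotation']); 
    return P@R.T+np.array(c['xyz']),z>0
E
python3 - <<'E'
from h import *
print(get_obs())
for n in('side','top'):
    c=cap(n,n+'0.png'); print({k:v for k,v in c.items() if k not in('frame','z_map')})
E
```

```text
pics
{'time': 0.0, 'joint_positions': array([ 1.03601490e+00,  3.42773176e-01,  1.52499372e+00, -2.76377988e-05,
        1.27538323e+00, -1.45988386e-01]), 'dq': array([-0.00186211, -0.00199714, -0.00020953, -0.00080086, -0.00136083,
        0.00116201]), 'tau': array([ 1.44718622e-03, -4.31253290e+01, -2.44218332e+01,  7.18697486e-02,
        5.58645430e-02, -1.32069599e-04]), 'tool_pos': array([198.79195026, 485.48369103, 226.02690145]), 'tcp_rot': array([ 3.01257124,  1.56923864, -2.08860271]), 'contact_force': array([0.06534703, 0.45410559, 0.13111681]), 'moment': array([-1.79513764e-02,  4.97870386e-02,  9.37319487e-05]), 'grip_width': 91.91244450693969}
{'vertical_fov': 53.972162532661045, 'cx': 321.8618935747363, 'cy': 247.02696884088166, 'k1': -0.02331460419369613, 'xyz': array([ 139.70188544, -467.62389734,  700.8642395 ]), 'rotation': array([-2.42149293, -0.00988239, -0.61739175])}
{'vertical_fov': 44.44702184035192, 'cx': 307.4663017953258, 'cy': 238.6649973305995, 'k1': 0.022662901683431137, 'xyz': array([ 429.45981863,   10.38776686, 1317.08551242]), 'rotation': array([-3.09859835e+00,  1.06669293e-04, -1.59173285e+00])}
```

View pics/side0.png

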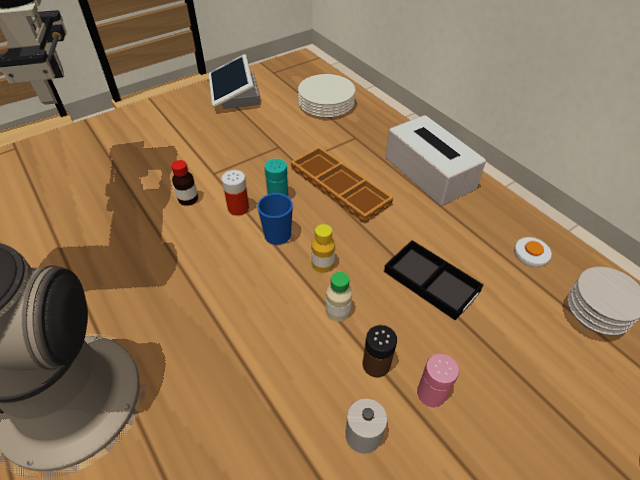

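View pics/top0.png

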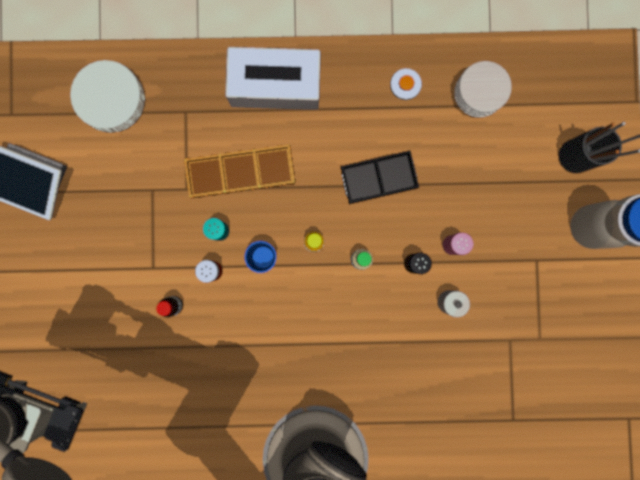

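The side view shows soy (184,183), chilli (235,192), turquoise decoy (276,178), tumbler (276,218), oil (322,248), vinegar (339,297), pepper (379,350), pink decoy (437,380), pot (366,426), the basket at (341,183) and the tray at (433,278). In the top view I see soy (167,308), chilli (207,271), vinegar (362,259), pepper (418,263), pot (456,303), oil (314,240) and tumbler (261,256).

```bash
cat >> h.py <<'E'
from scipy.spatial.transform import Rotation as Rot
def load(n):
    d=dict(np.load(''+n+'.npz')); d['rotation']=Rot.from_euler('xyz',d['rotation']).as_matrix(); return d
def fitc(P,r):
    from scipy.optimize import least_squares
    c=np.median(P[:,:2],0)
    return least_squares(lambda q:np.hypot(P[:,0]-q[0],P[:,1]-q[1])-r,c,loss='soft_l1').x
E
python3 - <<'E'
from h import *
from scipy import ndimage
C={}
for n in('side','top'):
    d=load(n); P,ok=cloud(d)
    t=ok&(P[...,0]>200)&(P[...,0]<650)&(abs(P[...,1])<450)
    print(n,'table z med',np.median(P[t][:,2]))
    m=t&(P[...,2]>30)&(P[...,2]<130)
    L,k=ndimage.label(m)
    for i in range(1,k+1):
        s=L==i
        if s.sum()<40: continue
        Q=P[s]; zt=np.percentile(Q[:,2],98); T=Q[Q[:,2]>zt-8]
        v,u=np.nonzero(s)
        print(n,(int(u.mean()),int(v.mean())),s.sum(),'ztop',zt.round(1),'topc',T[:,:2].mean(0).round(1),'ext',(np.ptp(T[:,:2],axis=0)).round(0), 'rgb',np.median(d['frame'][s],0))
    # caddies
    w=t&(P[...,2]>12)&(P[...,2]<30)
    L,k=ndimage.label(w)
    for i in range(1,k+1):
        s=L==i
        if s.sum()<250: continue
        print('caddy',n,s.sum(),cv2.minAreaRect(P[s][:,:2].astype(np.float32)),np.percentile(P[s][:,2],95))
E
```

```text
side table z med -0.20280337948793203
side (275, 200) 1932 ztop 87.9 topc [478.6 160.7] ext [115. 152.] rgb [19. 58. 87.]
side (182, 178) 640 ztop 96.4 topc [342.9 305.6] ext [29. 31.] rgb [94. 17. 13.]
side (234, 187) 731 ztop 88.7 topc [416.9 217.2] ext [44. 45.] rgb [141. 124. 111.]
side (322, 244) 750 ztop 96.2 topc [474.8  -8.5] ext [29. 31.] rgb [152. 133.  36.]
side (338, 292) 845 ztop 96.4 topc [ 434.5 -110.9] ext [31. 30.] rgb [132. 145.  93.]
side (379, 346) 1193 ztop 89.8 topc [ 423.8 -229.3] ext [46. 46.] rgb [36. 31. 29.]
side (438, 375) 1336 ztop 89.6 topc [ 463.1 -316.9] ext [47. 47.] rgb [193. 134. 148.]
side (365, 422) 1601 ztop 85.8 topc [ 336.6 -305.7] ext [15. 15.] rgb [186. 175. 164.]
caddy side 754 ((614.7666625976562, 154.87139892578125), (245.35487365722656, 69.90957641601562), 89.94953918457031) 22.368675885358112
caddy side 957 ((618.319580078125, -157.2095947265625), (88.1742935180664, 161.66705322265625), 11.965250015258789) 23.29337514532376
top table z med -0.7467189694333456
top (214, 228) 447 ztop 91.5 topc [508.4 206. ] ext [44. 45.] rgb [ 34. 169. 15
[... 242 characters left out ...]
.  63. 116.]
top (361, 258) 347 ztop 98.0 topc [ 438.1 -106.9] ext [27. 30.] rgb [ 99. 151.  85.]
top (418, 262) 464 ztop 90.6 topc [ 427.2 -225.7] ext [44. 45.] rgb [52. 49. 47.]
top (207, 270) 454 ztop 91.8 topc [419.8 222.6] ext [44. 44.] rgb [183. 190. 207.]
top (454, 303) 602 ztop 85.1 topc [ 339.3 -301.4] ext [13. 15.] rgb [183. 181. 172.]
top (168, 306) 406 ztop 99.3 topc [345.1 310.5] ext [29. 30.] rgb [85.5 32.  25. ]
caddy top 278 ((617.91357421875, -184.7605438232422), (71.41857147216797, 101.9705581665039), 9.924775123596191) 24.897151853016428
caddy top 593 ((616.3383178710938, 155.37857055664062), (66.96222686767578, 241.88560485839844), 0.022361379116773605) 25.174238423836094
```

Run:
```python
from h import *
for n,b in(('side',(280,140,500,325)),('top',(175,135,430,210))):
    f=load(n)['frame'][b[1]:b[3],b[0]:b[2]]
    cv2.imwrite(f'pics/crop_{n}.png',cv2.cvtColor(cv2.resize(f,None,fx=3,fy=3,interpolation=cv2.INTER_CUBIC),cv2.COLOR_RGB2BGR))
```

```text
(no output)
```

View pics/crop_side.png

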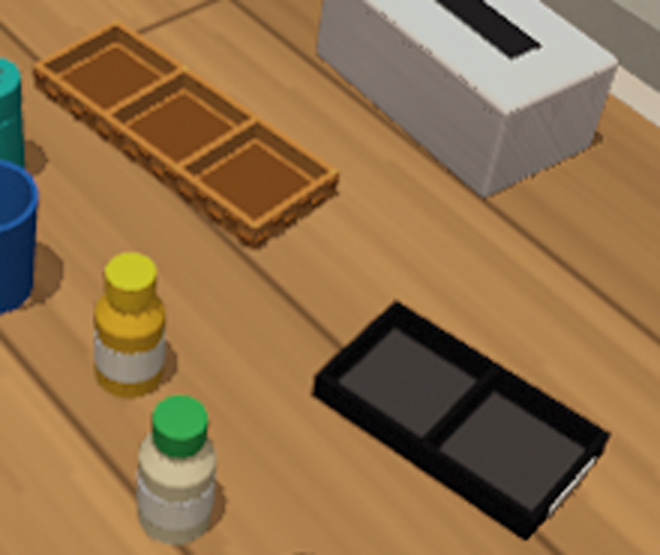

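View pics/crop_top.png

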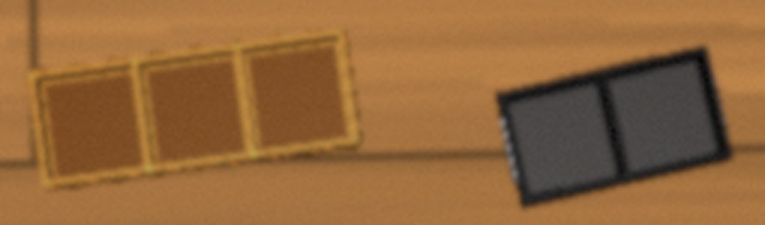

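Crops: the basket is empty with three free compartments. Its rim corners in the top crop are (33,72), (343,34), (357,143), (47,183). The tray's are (499,95), (705,50), (730,155), (524,204). Intersecting with the rim plane.

```bash
python3 - <<'E'
from h import *
def ray(d,px,z):
    H=480; f=H/2/np.tan(np.radians(float(d['vertical_fov']))/2)
    K=np.array([[f,0,float(d['cx'])],[0,f,float(d['cy'])],[0,0,1]])
    p=cv2.undistortPoints(np.array(px,float).reshape(-1,1,2),K,np.array([float(d['k1']),0,0,0])).reshape(-1,2)
    w=np.c_[p,np.ones(len(p))]@d['rotation'].T
    o=d['xyz']; return o+w*((z-o[2])/w[:,2])[:,None]
for n,o,S in(('side',(280,140),{'b':[(115,27),(335,178),(255,235),(37,68)],'t':[(397,303),(607,435),(528,530),(316,380)]}),
 ('top',(175,135),{'b':[(33,72),(343,34),(357,143),(47,183)],'t':[(499,95),(705,50),(730,155),(524,204)]})):
    d=load(n)
    for k,c in S.items():
        X=ray(d,(np.array(c)+.0)/3-1/3+np.array(o),22)[:,:2]
        e=(X[0]-X[1]+X[3]-X[2])/2  # local +y
        print(n,k,X.round(0).tolist(),'c',X.mean(0).round(1),'len',np.linalg.norm(e).round(1),'wid',np.linalg.norm((X[0]+X[1]-X[2]-X[3])/2).round(1),'yaw',np.degrees(np.arctan2(-e[0],e[1])).round(2))
# side refined per-object circle fits
E
python3 - <<'E'
from h import *
o=get_obs(); R=Rot.from_euler('xyz',o['tcp_rot']).as_matrix(); print(R.round(3))
for n in('top',):
    print(Rot.from_euler('xyz',np.load(n+'.npz')['rotation']).as_matrix().round(3))
E
```

```text
side b [[660.0, 270.0], [688.0, 40.0], [607.0, 28.0], [583.0, 262.0]] c [634.4 150.1] len 233.1 wid 80.4 yaw 6.39
side t [[643.0, -73.0], [675.0, -225.0], [586.0, -245.0], [558.0, -92.0]] c [ 615.6 -158.4] len 155.3 wid 88.8 yaw 10.95
top b [[668.0, 276.0], [692.0, 46.0], [611.0, 37.0], [586.0, 266.0]] c [639.2 156.3] len 230.6 wid 82.4 yaw 6.05
top t [[644.0, -68.0], [674.0, -221.0], [596.0, -238.0], [563.0, -85.0]] c [ 619.3 -153.1] len 156.1 wid 81.4 yaw 11.68
[[-0.001 -0.925  0.379]
 [-0.001  0.379  0.925]
 [-1.     0.    -0.001]]
[[-0.021 -0.999  0.043]
 [-1.     0.021 -0.001]
 [-0.    -0.043 -0.999]]
```

```bash
cat >> h.py <<'E'
def goal(x,y,z,a):
    o=get_obs(); R=Rot.from_euler('xyz',o['tcp_rot']); a=np.radians(a)
    zt=np.array([np.cos(a),np.sin(a),0]); xt=np.array([0,0,-1.]); T=Rot.from_matrix(np.c_[xt,np.cross(zt,xt),zt])
    d=R.inv().apply(np.array([x,y,z])-o['tool_pos'])
    w=(R.inv()*T).as_rotvec()
    print('at',np.round(o['tool_pos'],1),'t',round(o['time'],2),'W',round(o['grip_width'],1))
    print('t cm',(d/10).round(2),'rows',round(np.linalg.norm(d)/41.7,1),'w',w.round(3),'rows',round(np.degrees(np.linalg.norm(w))/7.16,1))
E
python3 - <<'E'
from h import *
d=load('side');P,ok=cloud(d)
b=ok&(P[...,0]>660)&(P[...,0]<850)&(P[...,1]>-30)&(P[...,1]<250)&(P[...,2]>40)
print('box',P[b].min(0),np.percentile(P[b],99,axis=0))
f=d['frame'][150:265,160:300]
cv2.imwrite('pics/soycrop.png',cv2.cvtColor(cv2.resize(f,None,fx=4,fy=4,interpolation=cv2.INTER_CUBIC),cv2.COLOR_RGB2BGR))
goal(344,308,170,6); goal(344,308,36,6)
E
```

```text
box [773.84327922 -28.52985199  40.05999735] [848.79885108 169.62399553  86.85363875]
at [198.8 485.5 226.1] t 0.1 W 91.5
t cm [  5.63 -20.17 -10.92] rows 5.7 w [ 1.077e+00 -1.000e-03  1.000e-03] rows 8.6
at [198.8 485.5 226.1] t 0.1 W 91.5
t cm [ 19.03 -20.17 -10.9 ] rows 7.1 w [ 1.077e+00 -1.000e-03  1.000e-03] rows 8.6
```

View pics/soycrop.png

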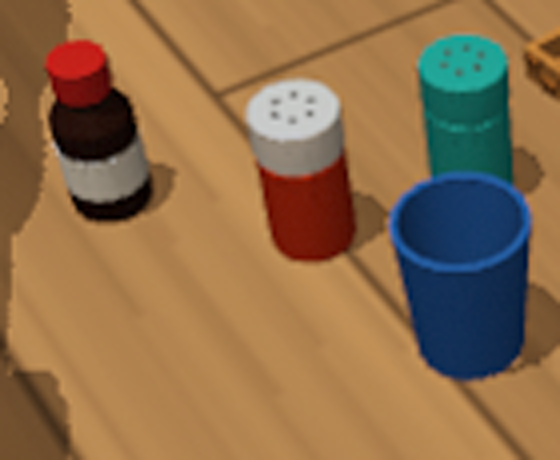

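What could be taken for soy, all in the side view: red-cap dark bottle (184,183), yellow-cap oil (322,248), green-cap vinegar (339,297), red chilli jar (235,192). The crop shows the dark bottle with the red cap and white band at (100,130), so that is soy.

```bash
python3 -m creep '[{"tx":1,"ty":-4,"tz":-2.2,"wx":0.12,"gripper":-1},{"tx":2,"ty":-8,"tz":-4.4,"wx":0.24,"gripper":-1},{"tx":3,"ty":-12,"tz":-6.5,"wx":0.36,"gripper":-1},{"tx":4,"ty":-16,"tz":-8.7,"wx":0.48,"gripper":-1},{"tx":5.6,"ty":-19,"tz":-10.3,"wx":0.6,"gripper":-1},{"tx":5.6,"ty":-20.2,"tz":-10.9,"wx":0.72,"gripper":-1},{"tx":5.6,"ty":-20.2,"tz":-10.9,"wx":0.84,"gripper":-1},{"tx":5.6,"ty":-20.2,"tz":-10.9,"wx":0.96,"gripper":-1}]'; python3 -c "
from h import *
goal(344,308,36,6)"
```

```text
at [198.8 485.5 226.1] t 0.1 W 91.5
t cm [ 19.03 -20.17 -10.9 ] rows 7.1 w [ 1.077e+00 -1.000e-03  1.000e-03] rows 8.6validation failed for argument at $[0]...
```

```bash
python3 -m creep '[{"tx":1,"ty":-4,"tz":-2.2,"wx":0.12,"wy":0,"wz":0,"gripper":-1}]'; echo; python3 -m creep --help | head -20
```

```text
time: 0.18
tool_pos: [222.4, 457.9, 218.6]
tcp_rot: [0.457, 1.566, 1.524]
contact_force: [0.8, -0.4, -0.3]
grip_width: 92.2
invalid input: not JSON, or not a number
```

All seven keys are required in each row. Continuing.

```bash
python3 -c "
from h import *
goal(344,308,170,6)"
```

```text
at [222.4 457.9 218.6] t 0.18 W 92.2
t cm [  4.79 -17.89  -7.29] rows 4.8 w [ 0.963  0.003 -0.004] rows 7.7
```

```bash
python3 -m creep '[{"tx":0.7,"ty":-2.6,"tz":-1.1,"wx":0.12,"wy":0,"wz":0,"gripper":-1},{"tx":1.4,"ty":-5.2,"tz":-2.2,"wx":0.24,"wy":0,"wz":0,"gripper":-1},{"tx":2.1,"ty":-7.8,"tz":-3.3,"wx":0.36,"wy":0,"wz":0,"gripper":-1},{"tx":2.8,"ty":-10.4,"tz":-4.4,"wx":0.48,"wy":0,"wz":0,"gripper":-1},{"tx":3.5,"ty":-13,"tz":-5.5,"wx":0.6,"wy":0,"wz":0,"gripper":-1},{"tx":4.2,"ty":-15.6,"tz":-6.6,"wx":0.72,"wy":0,"wz":0,"gripper":-1},{"tx":4.8,"ty":-17.9,"tz":-7.3,"wx":0.84,"wy":0,"wz":0,"gripper":-1},{"tx":4.8,"ty":-17.9,"tz":-7.3,"wx":0.96,"wy":0,"wz":0,"gripper":-1}]'; python3 -c "
from h import *
cap('side','s1.png');cap('top','t1.png')
goal(344,308,36,6)"
```

```text
time: 0.85
tool_pos: [347.1, 300.3, 168.5]
tcp_rot: [-2.143, 1.568, -2.05]
contact_force: [-0.3, 0.0, 0.5]
grip_width: 91.6
at [345.7 302.3 169.3] t 0.95 W 91.7
t cm [13.33  0.59 -0.1 ] rows 3.2 w [-0.006 -0.001  0.   ] rows 0.1
```

View pics/s1.png

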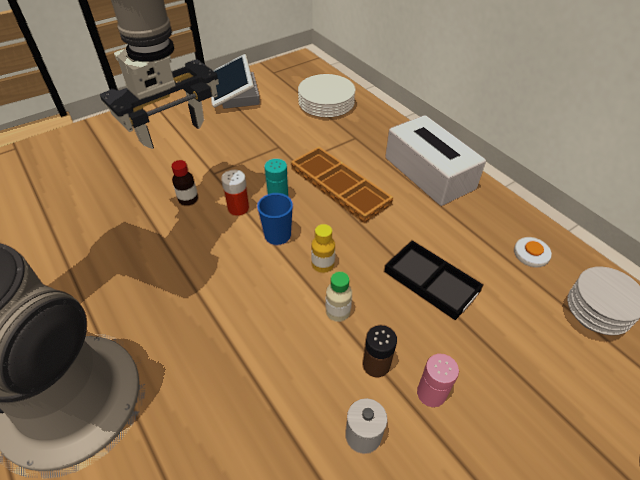

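View pics/t1.png

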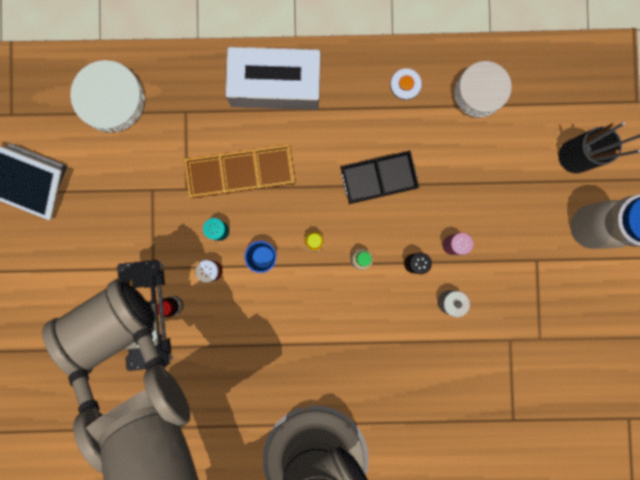

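The gripper straddles soy, with fingertips at (150,143) and (196,124) in the side view and soy at (184,183). I'll check the camera offset from the fingertip depth.

```bash
python3 -c "
from h import *
for n in ('side','top'):
    P,ok=cloud(load(n)); m=ok&(P[...,2]>168)&(P[...,2]<195)&(abs(P[...,0]-345)<90)&(abs(P[...,1]-302)<60)
    Q=P[m]
    for s in (Q[Q[:,0]>345],Q[Q[:,0]<345]):
        if len(s): print(n,len(s),s.min(0).round(1),np.median(s,0).round(1),s.max(0).round(1))
"
```

```text
side 136 [391.  292.1 168.2] [395.8 296.2 183.6] [410.7 314.5 194.9]
side 108 [282.1 282.8 168.5] [292.8 286.2 185. ] [301.6 305.3 194.8]
top 1 [302.2 292.  190.2] [302.2 292.  190.2] [302.2 292.  190.2]
```

```bash
python3 -m creep '[{"tx":2,"ty":0.5,"tz":-0.1,"wx":0,"wy":0,"wz":0,"gripper":-1},{"tx":5,"ty":0.5,"tz":-0.1,"wx":0,"wy":0,"wz":0,"gripper":-1},{"tx":8,"ty":0.5,"tz":-0.1,"wx":0,"wy":0,"wz":0,"gripper":-1},{"tx":11,"ty":0.5,"tz":-0.1,"wx":0,"wy":0,"wz":0,"gripper":-1},{"tx":13,"ty":0.5,"tz":-0.1,"wx":0,"wy":0,"wz":0,"gripper":-1},{"tx":13.3,"ty":0.5,"tz":-0.1,"wx":0,"wy":0,"wz":0,"gripper":-1},{"tx":13.3,"ty":0.5,"tz":-0.1,"wx":0,"wy":0,"wz":0,"gripper":-1}]'; python3 -m creep '[{"tx":0,"ty":0,"tz":0,"wx":0,"wy":0,"wz":0,"gripper":0.2},{"tx":0,"ty":0,"tz":0,"wx":0,"wy":0,"wz":0,"gripper":0.4},{"tx":0,"ty":0,"tz":0,"wx":0,"wy":0,"wz":0,"gripper":0.6},{"tx":0,"ty":0,"tz":0,"wx":0,"wy":0,"wz":0,"gripper":0.6},{"tx":0,"ty":0,"tz":0,"wx":0,"wy":0,"wz":0,"gripper":0.6},{"tx":0,"ty":0,"tz":0,"wx":0,"wy":0,"wz":0,"gripper":0.6}]'
```

```text
time: 1.53
tool_pos: [342.9, 308.2, 36.1]
tcp_rot: [-2.726, 1.568, -2.62]
contact_force: [-0.3, 0.1, 0.4]
grip_width: 92.0
time: 2.03
tool_pos: [344.1, 308.2, 37.3]
tcp_rot: [0.541, 1.57, 0.643]
contact_force: [-0.2, 0.1, -0.6]
grip_width: 56.1
```

```bash
python3 -m creep '[{"tx":0,"ty":0,"tz":0,"wx":0,"wy":0,"wz":0,"gripper":1},{"tx":0,"ty":0,"tz":0,"wx":0,"wy":0,"wz":0,"gripper":1},{"tx":0,"ty":0,"tz":0,"wx":0,"wy":0,"wz":0,"gripper":1},{"tx":0,"ty":0,"tz":0,"wx":0,"wy":0,"wz":0,"gripper":1},{"tx":0,"ty":0,"tz":0,"wx":0,"wy":0,"wz":0,"gripper":1},{"tx":-0.5,"ty":0,"tz":0,"wx":0,"wy":0,"wz":0,"gripper":1},{"tx":-2,"ty":0,"tz":0,"wx":0,"wy":0,"wz":0,"gripper":1},{"tx":-2,"ty":0,"tz":0,"wx":0,"wy":0,"wz":0,"gripper":1}]'; python3 -c "
from h import *
goal(628,228.5,170,6.2)"
```

```text
time: 2.7
tool_pos: [344.6, 308.7, 58.4]
tcp_rot: [0.505, 1.568, 0.607]
contact_force: [0.8, -0.1, -1.4]
grip_width: 43.2
at [344.6 308.7  58.4] t 2.7 W 43.2
t cm [-11.11 -10.85  27.4 ] rows 7.6 w [-0.006  0.002 -0.001] rows 0.1
```

```bash
python3 -m creep '[{"tx":-3,"ty":0,"tz":0,"wx":0,"wy":0,"wz":0,"gripper":1},{"tx":-6,"ty":-0.5,"tz":1,"wx":0,"wy":0,"wz":0,"gripper":1},{"tx":-9,"ty":-1.5,"tz":3,"wx":0,"wy":0,"wz":0,"gripper":1},{"tx":-11,"ty":-2.5,"tz":6,"wx":0,"wy":0,"wz":0,"gripper":1},{"tx":-11.1,"ty":-4,"tz":9,"wx":0,"wy":0,"wz":0,"gripper":1},{"tx":-11.1,"ty":-5.2,"tz":12,"wx":0,"wy":0,"wz":0,"gripper":1},{"tx":-11.1,"ty":-6.4,"tz":15,"wx":0,"wy":0,"wz":0,"gripper":1},{"tx":-11.1,"ty":-7.6,"tz":18,"wx":0,"wy":0,"wz":0,"gripper":1}]'; python3 -c "
from h import *
goal(628,228.5,170,6.2)"
```

```text
time: 3.37
tool_pos: [531.7, 250.1, 167.3]
tcp_rot: [3.039, 1.57, 3.141]
contact_force: [0.5, 0.4, -1.9]
grip_width: 43.1
at [531.7 250.1 167.3] t 3.37 W 43.1
t cm [-0.27 -3.13  9.36] rows 2.4 w [-0.006 -0.001 -0.   ] rows 0.1
```

```bash
python3 -m creep '[{"tx":-0.3,"ty":-1,"tz":3,"wx":0,"wy":0,"wz":0,"gripper":1},{"tx":-0.3,"ty":-2,"tz":6,"wx":0,"wy":0,"wz":0,"gripper":1},{"tx":-0.3,"ty":-2.8,"tz":8.5,"wx":0,"wy":0,"wz":0,"gripper":1},{"tx":-0.3,"ty":-3.1,"tz":9.4,"wx":0,"wy":0,"wz":0,"gripper":1},{"tx":-0.3,"ty":-3.1,"tz":9.4,"wx":0,"wy":0,"wz":0,"gripper":1},{"tx":-0.3,"ty":-3.1,"tz":9.4,"wx":0,"wy":0,"wz":0,"gripper":1}]'; python3 -c "
from h import *
cap('side','s2.png');cap('top','t2.png')
goal(628,228.5,43,6.2)"
```

```text
time: 3.87
tool_pos: [626.8, 229.3, 169.4]
tcp_rot: [-3.127, 1.568, -3.025]
contact_force: [0.0, 0.4, -1.7]
grip_width: 43.1
at [626.2 229.9 170.3] t 3.97 W 43.2
t cm [12.73 -0.16  0.19] rows 3.1 w [-0.006 -0.002 -0.   ] rows 0.0
```

View pics/s2.png

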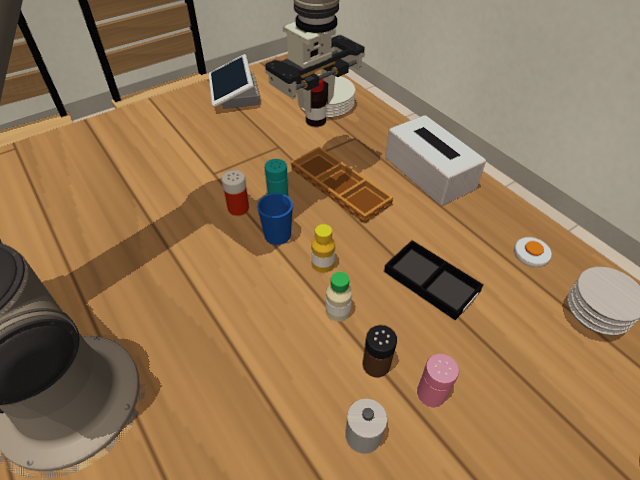

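Soy hangs upright at (316,105) above the left compartment. Lowering it.

```bash
python3 -m creep '[{"tx":2,"ty":-0.1,"tz":0.2,"wx":0,"wy":0,"wz":0,"gripper":1},{"tx":5,"ty":-0.1,"tz":0.2,"wx":0,"wy":0,"wz":0,"gripper":1},{"tx":8,"ty":-0.1,"tz":0.2,"wx":0,"wy":0,"wz":0,"gripper":1},{"tx":10,"ty":-0.1,"tz":0.2,"wx":0,"wy":0,"wz":0,"gripper":1},{"tx":11.5,"ty":-0.1,"tz":0.2,"wx":0,"wy":0,"wz":0,"gripper":1},{"tx":12.2,"ty":-0.1,"tz":0.2,"wx":0,"wy":0,"wz":0,"gripper":1},{"tx":12.6,"ty":-0.1,"tz":0.2,"wx":0,"wy":0,"wz":0,"gripper":1},{"tx":12.7,"ty":-0.1,"tz":0.2,"wx":0,"wy":0,"wz":0,"gripper":1}]'; python3 -c "
from h import *
cap('side','s3.png');cap('top','t3.png')
o=get_obs();print(o['tool_pos'],o['contact_force'])
f=load('side')['frame'][60:230,240:420]
cv2.imwrite('pics/s3c.png',cv2.cvtColor(cv2.resize(f,None,fx=3,fy=3),cv2.COLOR_RGB2BGR))"
```

```text
time: 4.63
tool_pos: [629.0, 229.2, 44.0]
tcp_rot: [1.09, 1.571, 1.192]
contact_force: [-0.8, -0.4, -2.3]
grip_width: 43.2
[629.82352318 229.14462996  45.01785694] [-0.21038202  0.25715705 -1.17509915]
```

View pics/s3c.png

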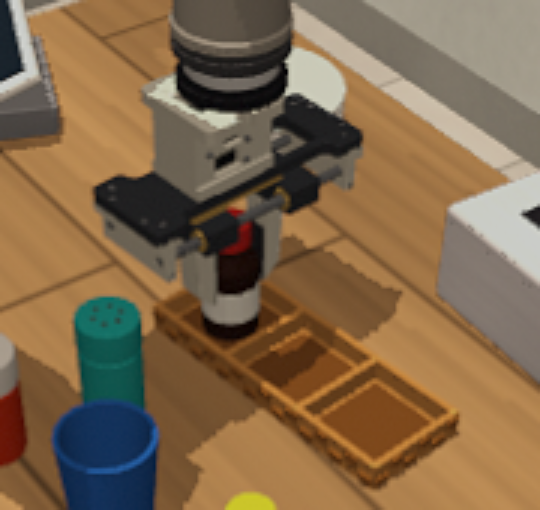

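Soy is over the left compartment, inside the walls. Lowering the last 3 mm and releasing.

```bash
python3 -m creep '[{"tx":0.1,"ty":0,"tz":0,"wx":0,"wy":0,"wz":0,"gripper":1},{"tx":0.2,"ty":0,"tz":0,"wx":0,"wy":0,"wz":0,"gripper":1},{"tx":0.3,"ty":0,"tz":0,"wx":0,"wy":0,"wz":0,"gripper":1},{"tx":0.3,"ty":0,"tz":0,"wx":0,"wy":0,"wz":0,"gripper":1}]';python3 -m creep '[{"tx":0,"ty":0,"tz":0,"wx":0,"wy":0,"wz":0,"gripper":0.0},{"tx":0,"ty":0,"tz":0,"wx":0,"wy":0,"wz":0,"gripper":-0.2},{"tx":0,"ty":0,"tz":0,"wx":0,"wy":0,"wz":0,"gripper":-0.4},{"tx":0,"ty":0,"tz":0,"wx":0,"wy":0,"wz":0,"gripper":-0.5},{"tx":0,"ty":0,"tz":0,"wx":0,"wy":0,"wz":0,"gripper":-0.5},{"tx":0,"ty":0,"tz":0,"wx":0,"wy":0,"wz":0,"gripper":-0.5},{"tx":0,"ty":0,"tz":0,"wx":0,"wy":0,"wz":0,"gripper":-0.5}]'
```

```text
time: 5.07
tool_pos: [629.9, 228.9, 42.0]
tcp_rot: [0.211, 1.569, 0.313]
contact_force: [-1.3, -0.5, 4.8]
grip_width: 43.4
time: 5.65
tool_pos: [629.4, 228.8, 40.7]
tcp_rot: [2.785, 1.571, 2.887]
contact_force: [-0.1, -0.3, 0.2]
grip_width: 68.6
```

```bash
python3 -m creep '[{"tx":-2,"ty":0,"tz":0,"wx":0,"wy":0,"wz":0,"gripper":-0.5},{"tx":-5,"ty":0,"tz":0,"wx":0,"wy":0,"wz":0,"gripper":-0.5},{"tx":-8,"ty":0,"tz":0,"wx":0,"wy":0,"wz":0,"gripper":-0.5},{"tx":-11,"ty":0,"tz":0,"wx":0,"wy":0,"wz":0,"gripper":-0.5},{"tx":-13,"ty":0,"tz":0,"wx":0,"wy":0,"wz":0,"gripper":-0.5},{"tx":-13,"ty":0,"tz":0,"wx":0,"wy":0,"wz":0,"gripper":-0.5}]'; python3 -c "
from h import *
cap('side','s4.png')
goal(417,218.5,160,45)
f=load('side')['frame'][60:230,240:420]
cv2.imwrite('pics/s4c.png',cv2.cvtColor(cv2.resize(f,None,fx=3,fy=3),cv2.COLOR_RGB2BGR))"
```

```text
time: 6.15
tool_pos: [631.7, 229.4, 176.7]
tcp_rot: [0.143, 1.561, 0.245]
contact_force: [0.5, 0.6, 0.5]
grip_width: 68.4
at [630.7 229.1 173.9] t 6.2 W 68.6
t cm [  1.26   1.12 -21.38] rows 5.1 w [-0.683  0.006  0.001] rows 5.5
```

View pics/s4c.png

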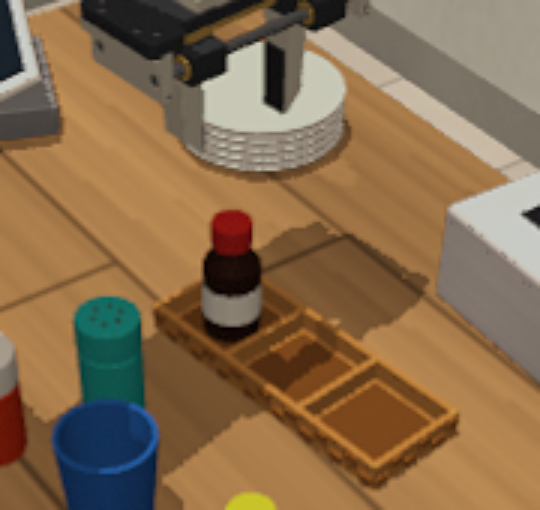

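Soy stands upright in the left compartment, base at about (232,335) in the crop. I'll measure it while moving on to chilli.

```bash
python3 -c "
from h import *
d=load('side');P,ok=cloud(d)
m=ok&(P[...,2]>92)&(P[...,2]<108)&(abs(P[...,0]-630)<40)&(abs(P[...,1]-229)<40)
Q=P[m];print(len(Q),Q.min(0),Q.mean(0),Q.max(0))"
python3 -m creep '[{"tx":0,"ty":0.1,"tz":-2,"wx":-0.1,"wy":0,"wz":0,"gripper":-0.6},{"tx":0,"ty":0.3,"tz":-5,"wx":-0.2,"wy":0,"wz":0,"gripper":-0.6},{"tx":0,"ty":0.5,"tz":-8.5,"wx":-0.3,"wy":0,"wz":0,"gripper":-0.6},{"tx":0.2,"ty":0.7,"tz":-12,"wx":-0.4,"wy":0,"wz":0,"gripper":-0.6},{"tx":0.5,"ty":0.9,"tz":-15.5,"wx":-0.5,"wy":0,"wz":0,"gripper":-0.6},{"tx":1,"ty":1.1,"tz":-18.5,"wx":-0.6,"wy":0,"wz":0,"gripper":-0.6},{"tx":1.3,"ty":1.1,"tz":-20.8,"wx":-0.68,"wy":0,"wz":0,"gripper":-0.6},{"tx":1.3,"ty":1.1,"tz":-21.4,"wx":-0.68,"wy":0,"wz":0,"gripper":-0.6}]'; python3 -m creep '[{"tx":0,"ty":0,"tz":0,"wx":0,"wy":0,"wz":0,"gripper":-0.6}]'; python3 -c "
from h import *
goal(417,218.5,35,45)
cap('side','s5.png');cap('top','t5.png')"
```

```text
133 [612.54636763 214.8745824   92.39405449] [626.05570408 227.16291606  98.58548729] [641.88628847 245.26732462 104.03363457]
time: 6.87
tool_pos: [410.6, 217.2, 156.1]
tcp_rot: [2.641, 1.565, -2.856]
contact_force: [0.5, 0.7, -0.0]
grip_width: 73.3
time: 6.95
tool_pos: [413.7, 217.8, 157.2]
tcp_rot: [2.651, 1.569, -2.851]
contact_force: [0.7, 0.1, 0.1]
grip_width: 73.7
at [413.7 217.8 157.2] t 6.95 W 73.7
t cm [12.22 -0.19  0.31] rows 2.9 w [-0.004 -0.002 -0.001] rows 0.0
```

View pics/s5.png

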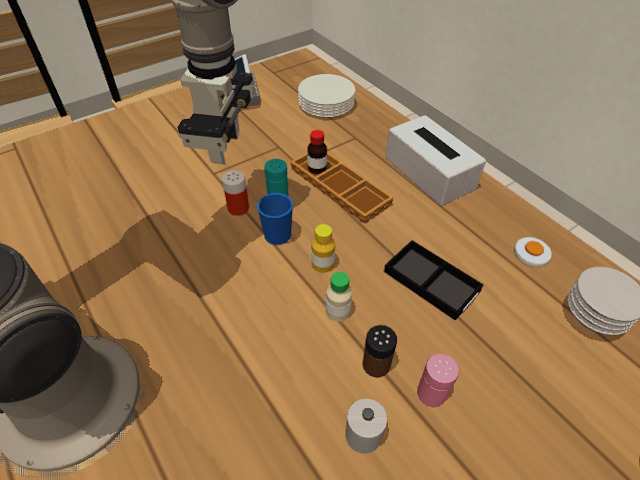

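Soy's cap top reads about 101 mm (5 mm floor + 96), so it is on the floor. The gripper is above the chilli jar at (235,192). Candidates there: red/white chilli (235,192) and turquoise decoy (276,178). I take the red one.

```bash
python3 -m creep '[{"tx":2,"ty":-0.1,"tz":0.2,"wx":0,"wy":0,"wz":0,"gripper":-0.6},{"tx":5,"ty":-0.2,"tz":0.2,"wx":0,"wy":0,"wz":0,"gripper":-0.6},{"tx":8,"ty":-0.2,"tz":0.2,"wx":0,"wy":0,"wz":0,"gripper":-0.6},{"tx":10.5,"ty":-0.2,"tz":0.2,"wx":0,"wy":0,"wz":0,"gripper":-0.6},{"tx":12,"ty":-0.2,"tz":0.2,"wx":0,"wy":0,"wz":0,"gripper":-0.6},{"tx":12.2,"ty":-0.2,"tz":0.2,"wx":0,"wy":0,"wz":0,"gripper":-0.6},{"tx":12.2,"ty":-0.2,"tz":0.2,"wx":0,"wy":0,"wz":0,"gripper":0},{"tx":12.2,"ty":-0.2,"tz":0.2,"wx":0,"wy":0,"wz":0,"gripper":0.2}]'; python3 -m creep '[{"tx":0,"ty":0,"tz":0,"wx":0,"wy":0,"wz":0,"gripper":1},{"tx":0,"ty":0,"tz":0,"wx":0,"wy":0,"wz":0,"gripper":1},{"tx":0,"ty":0,"tz":0,"wx":0,"wy":0,"wz":0,"gripper":1},{"tx":0,"ty":0,"tz":0,"wx":0,"wy":0,"wz":0,"gripper":1},{"tx":0,"ty":0,"tz":0,"wx":0,"wy":0,"wz":0,"gripper":1},{"tx":0,"ty":0,"tz":0,"wx":0,"wy":0,"wz":0,"gripper":1},{"tx":0,"ty":0,"tz":0,"wx":0,"wy":0,"wz":0,"gripper":1}]'
```

```text
time: 7.72
tool_pos: [419.6, 218.1, 36.3]
tcp_rot: [-0.442, 1.569, 0.339]
contact_force: [-0.4, -0.3, -0.3]
grip_width: 64.4
time: 8.3
tool_pos: [419.2, 218.3, 36.7]
tcp_rot: [-0.435, 1.568, 0.347]
contact_force: [0.7, 0.7, 6.4]
grip_width: 46.5
```

```bash
python3 -m creep '[{"tx":0,"ty":0,"tz":0,"wx":0,"wy":0,"wz":0,"gripper":1},{"tx":-1,"ty":0,"tz":0,"wx":0,"wy":0,"wz":0,"gripper":1},{"tx":-3,"ty":0,"tz":0,"wx":0,"wy":0,"wz":0,"gripper":1},{"tx":-6,"ty":0,"tz":0,"wx":0,"wy":0,"wz":0,"gripper":1},{"tx":-9,"ty":0,"tz":0,"wx":0,"wy":0,"wz":0,"gripper":1},{"tx":-12,"ty":0,"tz":0,"wx":0,"wy":0,"wz":0,"gripper":1},{"tx":-14,"ty":0,"tz":0,"wx":0,"wy":0,"wz":0,"gripper":1},{"tx":-14,"ty":0,"tz":0,"wx":0,"wy":0,"wz":0,"gripper":1}]'; python3 -c "
from h import *
goal(636,152,175,6.2)"
```

```text
time: 8.97
tool_pos: [419.9, 218.5, 179.7]
tcp_rot: [-0.46, 1.564, 0.322]
contact_force: [0.6, 0.1, -1.5]
grip_width: 46.5
at [419.9 218.5 179.7] t 8.97 W 46.5
t cm [  0.6  -19.95  10.64] rows 5.4 w [0.674 0.007 0.001] rows 5.4
```

```bash
python3 -m creep '[{"tx":0.1,"ty":-2,"tz":1,"wx":0.06,"wy":0,"wz":0,"gripper":1},{"tx":0.1,"ty":-5,"tz":2.6,"wx":0.16,"wy":0,"wz":0,"gripper":1},{"tx":0.2,"ty":-8,"tz":4.2,"wx":0.26,"wy":0,"wz":0,"gripper":1},{"tx":0.3,"ty":-11,"tz":5.8,"wx":0.36,"wy":0,"wz":0,"gripper":1},{"tx":0.4,"ty":-14,"tz":7.4,"wx":0.46,"wy":0,"wz":0,"gripper":1},{"tx":0.5,"ty":-17,"tz":9,"wx":0.56,"wy":0,"wz":0,"gripper":1},{"tx":0.6,"ty":-19.3,"tz":10.3,"wx":0.64,"wy":0,"wz":0,"gripper":1},{"tx":0.6,"ty":-20,"tz":10.6,"wx":0.67,"wy":0,"wz":0,"gripper":1}]'; python3 -m creep '[{"tx":0,"ty":0,"tz":0,"wx":0,"wy":0,"wz":0,"gripper":1},{"tx":0,"ty":0,"tz":0,"wx":0,"wy":0,"wz":0,"gripper":1}]'; python3 -c "
from h import *
goal(636,152,42.5,6.2)"
```

```text
time: 9.63
tool_pos: [636.6, 148.7, 166.9]
tcp_rot: [-2.833, 1.569, -2.727]
contact_force: [-1.0, -0.1, -1.5]
grip_width: 46.4
time: 9.8
tool_pos: [633.0, 150.7, 168.1]
tcp_rot: [3.049, 1.567, -3.121]
contact_force: [-1.0, 0.1, -1.2]
grip_width: 46.8
at [633.  150.7 168.1] t 9.8 W 46.8
t cm [12.56  0.09  0.35] rows 3.0 w [ 0.005 -0.004 -0.   ] rows 0.0
```

```bash
python3 -m creep '[{"tx":2,"ty":0.1,"tz":0.2,"wx":0,"wy":0,"wz":0,"gripper":1},{"tx":5,"ty":0.1,"tz":0.2,"wx":0,"wy":0,"wz":0,"gripper":1},{"tx":8,"ty":0.1,"tz":0.2,"wx":0,"wy":0,"wz":0,"gripper":1},{"tx":10,"ty":0.1,"tz":0.2,"wx":0,"wy":0,"wz":0,"gripper":1},{"tx":11.5,"ty":0.1,"tz":0.2,"wx":0,"wy":0,"wz":0,"gripper":1},{"tx":12,"ty":0.1,"tz":0.2,"wx":0,"wy":0,"wz":0,"gripper":1},{"tx":12,"ty":0.1,"tz":0.2,"wx":0,"wy":0,"wz":0,"gripper":1},{"tx":12,"ty":0.1,"tz":0.2,"wx":0,"wy":0,"wz":0,"gripper":1}]'; python3 -c "
from h import *
cap('side','s6.png');cap('top','t6.png')
goal(636,152,41.5,6.2)
f=load('side')['frame'][60:230,240:420]
cv2.imwrite('pics/s6c.png',cv2.cvtColor(cv2.resize(f,None,fx=3,fy=3),cv2.COLOR_RGB2BGR))"
```

```text
time: 10.47
tool_pos: [636.0, 152.5, 50.8]
tcp_rot: [0.249, 1.57, 0.362]
contact_force: [0.9, -0.1, -1.3]
grip_width: 46.2
at [636.8 152.3  51.6] t 10.57 W 46.5
t cm [ 1.01 -0.02 -0.09] rows 0.2 w [ 0.005  0.003 -0.   ] rows 0.0
```

View pics/s6c.png

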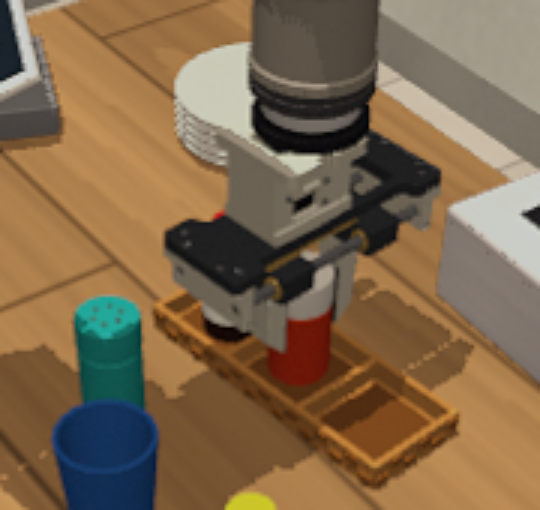

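The chilli jar is upright above the middle compartment, base at about (300,375) in the crop. Lowering the last centimetre and releasing.

```bash
python3 -m creep '[{"tx":0.3,"ty":0,"tz":0,"wx":0,"wy":0,"wz":0,"gripper":1},{"tx":0.6,"ty":0,"tz":0,"wx":0,"wy":0,"wz":0,"gripper":1},{"tx":0.8,"ty":0,"tz":0,"wx":0,"wy":0,"wz":0,"gripper":1},{"tx":1,"ty":0,"tz":0,"wx":0,"wy":0,"wz":0,"gripper":1},{"tx":1,"ty":0,"tz":0,"wx":0,"wy":0,"wz":0,"gripper":1}]'
```

```text
time: 10.98
tool_pos: [636.7, 152.0, 41.5]
tcp_rot: [0.057, 1.569, 0.169]
contact_force: [-1.5, -0.2, 8.8]
grip_width: 46.2
```

Force is up 10 N, so it is on the floor. Releasing and rising.

```bash
python3 -m creep '[{"tx":0,"ty":0,"tz":0,"wx":0,"wy":0,"wz":0,"gripper":0.0},{"tx":0,"ty":0,"tz":0,"wx":0,"wy":0,"wz":0,"gripper":-0.2},{"tx":0,"ty":0,"tz":0,"wx":0,"wy":0,"wz":0,"gripper":-0.4},{"tx":0,"ty":0,"tz":0,"wx":0,"wy":0,"wz":0,"gripper":-0.6},{"tx":0,"ty":0,"tz":0,"wx":0,"wy":0,"wz":0,"gripper":-0.6},{"tx":0,"ty":0,"tz":0,"wx":0,"wy":0,"wz":0,"gripper":-0.6},{"tx":0,"ty":0,"tz":0,"wx":0,"wy":0,"wz":0,"gripper":-0.6}]'; python3 -m creep '[{"tx":-2,"ty":0,"tz":0,"wx":0,"wy":0,"wz":0,"gripper":-0.7},{"tx":-5,"ty":0,"tz":0,"wx":0,"wy":0,"wz":0,"gripper":-0.7},{"tx":-8,"ty":0,"tz":0,"wx":0,"wy":0,"wz":0,"gripper":-0.7},{"tx":-11,"ty":0,"tz":0,"wx":0,"wy":0,"wz":0,"gripper":-0.7},{"tx":-13,"ty":0,"tz":0,"wx":0,"wy":0,"wz":0,"gripper":-0.7},{"tx":-13,"ty":0,"tz":0,"wx":0,"wy":0,"wz":0,"gripper":-0.7}]'; python3 -c "
from h import *
cap('side','s7.png')
goal(337,-305,160,6)
f=load('side')['frame'][60:230,240:420]
cv2.imwrite('pics/s7c.png',cv2.cvtColor(cv2.resize(f,None,fx=3,fy=3),cv2.COLOR_RGB2BGR))"
```

```text
time: 11.57
tool_pos: [636.2, 151.9, 39.6]
tcp_rot: [2.78, 1.571, 2.892]
contact_force: [-0.1, -1.0, 0.5]
grip_width: 73.1
time: 12.07
tool_pos: [638.7, 152.3, 175.5]
tcp_rot: [0.017, 1.561, 0.129]
contact_force: [1.2, 0.1, 0.4]
grip_width: 78.0
at [637.6 152.1 172.6] t 12.12 W 78.1
t cm [  1.06 -42.06 -34.99] rows 13.1 w [ 0.007  0.006 -0.   ] rows 0.1
```

View pics/s7c.png

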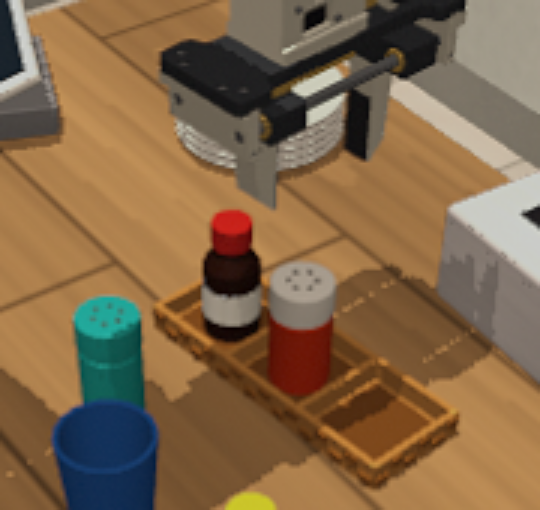

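Soy and chilli stand upright in the left and middle compartments. Now the pot.

```bash
python3 -m creep '[{"tx":0,"ty":-2,"tz":-1.7,"wx":0,"wy":0,"wz":0,"gripper":-0.8},{"tx":0,"ty":-5,"tz":-4.2,"wx":0,"wy":0,"wz":0,"gripper":-0.8},{"tx":0,"ty":-8,"tz":-6.7,"wx":0,"wy":0,"wz":0,"gripper":-0.8},{"tx":0,"ty":-11,"tz":-9.2,"wx":0,"wy":0,"wz":0,"gripper":-0.8},{"tx":0,"ty":-14,"tz":-11.7,"wx":0,"wy":0,"wz":0,"gripper":-0.8},{"tx":0,"ty":-17,"tz":-14.2,"wx":0,"wy":0,"wz":0,"gripper":-0.8},{"tx":0,"ty":-20,"tz":-16.7,"wx":0,"wy":0,"wz":0,"gripper":-0.8},{"tx":0,"ty":-23,"tz":-19.2,"wx":0,"wy":0,"wz":0,"gripper":-0.8}]'; python3 -m creep '[{"tx":0,"ty":-3,"tz":-2.5,"wx":0,"wy":0,"wz":0,"gripper":-0.8},{"tx":0,"ty":-6,"tz":-5,"wx":0,"wy":0,"wz":0,"gripper":-0.8},{"tx":0,"ty":-9,"tz":-7.5,"wx":0,"wy":0,"wz":0,"gripper":-0.8},{"tx":0,"ty":-12,"tz":-10,"wx":0,"wy":0,"wz":0,"gripper":-0.8},{"tx":0,"ty":-15,"tz":-12.5,"wx":0,"wy":0,"wz":0,"gripper":-0.8},{"tx":0,"ty":-17,"tz":-14.5,"wx":0,"wy":0,"wz":0,"gripper":-0.8},{"tx":0,"ty":-18,"tz":-15.3,"wx":0,"wy":0,"wz":0,"gripper":-0.8},{"tx":0,"ty":-18,"tz":-15.3,"wx":0,"wy":0,"wz":0,"gripper":-0.8}]'; python3 -c "
from h import *
cap('side','s8.png')
goal(337,-305,33,6)
"
```

```text
time: 12.78
tool_pos: [469.1, -99.0, 168.5]
tcp_rot: [2.652, 1.568, 2.764]
contact_force: [1.0, -0.6, 0.1]
grip_width: 82.6
time: 13.45
tool_pos: [337.3, -295.7, 168.6]
tcp_rot: [2.4, 1.569, 2.509]
contact_force: [-0.1, -0.1, 0.2]
grip_width: 82.4
at [ 338.1 -294.5  168.6] t 13.5 W 82.5
t cm [13.56 -1.06 -0.21] rows 3.3 w [ 0.004 -0.001 -0.002] rows 0.0
```

View pics/s8.png

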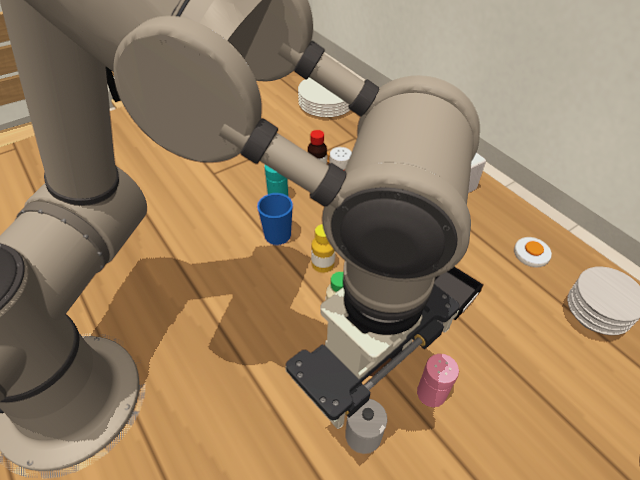

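The gripper is above the pot at (366,426), about 1 cm short in y. Correcting while descending.

```bash
python3 -m creep '[{"tx":2,"ty":-1,"tz":-0.2,"wx":0,"wy":0,"wz":0,"gripper":-0.8},{"tx":4,"ty":-1.1,"tz":-0.2,"wx":0,"wy":0,"wz":0,"gripper":-0.8},{"tx":7,"ty":-1.1,"tz":-0.2,"wx":0,"wy":0,"wz":0,"gripper":-0.8},{"tx":10,"ty":-1.1,"tz":-0.2,"wx":0,"wy":0,"wz":0,"gripper":-0.8},{"tx":12.5,"ty":-1.1,"tz":-0.2,"wx":0,"wy":0,"wz":0,"gripper":-0.8},{"tx":13.5,"ty":-1.1,"tz":-0.2,"wx":0,"wy":0,"wz":0,"gripper":-0.8},{"tx":13.5,"ty":-1.1,"tz":-0.2,"wx":0,"wy":0,"wz":0,"gripper":-0.8},{"tx":13.5,"ty":-1.1,"tz":-0.2,"wx":0,"wy":0,"wz":0,"gripper":-0.2}]'; python3 -m creep '[{"tx":0,"ty":0,"tz":0,"wx":0,"wy":0,"wz":0,"gripper":0},{"tx":0,"ty":0,"tz":0,"wx":0,"wy":0,"wz":0,"gripper":0.3},{"tx":0,"ty":0,"tz":0,"wx":0,"wy":0,"wz":0,"gripper":1},{"tx":0,"ty":0,"tz":0,"wx":0,"wy":0,"wz":0,"gripper":1},{"tx":0,"ty":0,"tz":0,"wx":0,"wy":0,"wz":0,"gripper":1},{"tx":0,"ty":0,"tz":0,"wx":0,"wy":0,"wz":0,"gripper":1},{"tx":0,"ty":0,"tz":0,"wx":0,"wy":0,"wz":0,"gripper":1},{"tx":0,"ty":0,"tz":0,"wx":0,"wy":0,"wz":0,"gripper":1}]'
```

```text
time: 14.17
tool_pos: [338.7, -303.9, 34.2]
tcp_rot: [2.031, 1.568, 2.145]
contact_force: [0.5, -0.2, 0.7]
grip_width: 79.4
time: 14.83
tool_pos: [338.7, -305.6, 35.4]
tcp_rot: [-0.962, 1.57, -0.851]
contact_force: [-0.9, 0.8, 6.0]
grip_width: 53.9
```

```bash
python3 -m creep '[{"tx":0,"ty":0,"tz":0,"wx":0,"wy":0,"wz":0,"gripper":1},{"tx":-1,"ty":0,"tz":0,"wx":0,"wy":0,"wz":0,"gripper":1},{"tx":-3,"ty":0,"tz":0,"wx":0,"wy":0,"wz":0,"gripper":1},{"tx":-6,"ty":0,"tz":0,"wx":0,"wy":0,"wz":0,"gripper":1},{"tx":-9,"ty":0,"tz":0,"wx":0,"wy":0,"wz":0,"gripper":1},{"tx":-12,"ty":0,"tz":0,"wx":0,"wy":0,"wz":0,"gripper":1},{"tx":-14,"ty":0,"tz":0,"wx":0,"wy":0,"wz":0,"gripper":1},{"tx":-14,"ty":0,"tz":0,"wx":0,"wy":0,"wz":0,"gripper":1}]'; python3 -c "
from h import *
goal(644.3,75.5,175,6.2)"
```

```text
time: 15.5
tool_pos: [339.8, -306.9, 178.7]
tcp_rot: [-0.991, 1.563, -0.879]
contact_force: [1.5, -0.1, -1.7]
grip_width: 54.2
at [ 339.8 -306.9  178.7] t 15.5 W 54.2
t cm [ 0.29 34.6  34.53] rows 11.7 w [0.004 0.004 0.006] rows 0.1
```

```bash
python3 -m creep '[{"tx":0,"ty":1.5,"tz":1.5,"wx":0,"wy":0,"wz":0,"gripper":1},{"tx":0,"ty":4,"tz":4,"wx":0,"wy":0,"wz":0,"gripper":1},{"tx":0,"ty":6.5,"tz":6.5,"wx":0,"wy":0,"wz":0,"gripper":1},{"tx":0,"ty":9,"tz":9,"wx":0,"wy":0,"wz":0,"gripper":1},{"tx":0,"ty":11.5,"tz":11.5,"wx":0,"wy":0,"wz":0,"gripper":1},{"tx":0,"ty":14,"tz":14,"wx":0,"wy":0,"wz":0,"gripper":1},{"tx":0,"ty":16.5,"tz":16.5,"wx":0,"wy":0,"wz":0,"gripper":1},{"tx":0,"ty":19,"tz":19,"wx":0,"wy":0,"wz":0,"gripper":1}]'; python3 -m creep '[{"tx":0,"ty":2.5,"tz":2.5,"wx":0,"wy":0,"wz":0,"gripper":1},{"tx":0,"ty":5,"tz":5,"wx":0,"wy":0,"wz":0,"gripper":1},{"tx":0,"ty":7.5,"tz":7.5,"wx":0,"wy":0,"wz":0,"gripper":1},{"tx":0,"ty":10,"tz":10,"wx":0,"wy":0,"wz":0,"gripper":1},{"tx":0,"ty":12.5,"tz":12.5,"wx":0,"wy":0,"wz":0,"gripper":1},{"tx":0,"ty":14.5,"tz":14.5,"wx":0,"wy":0,"wz":0,"gripper":1},{"tx":0,"ty":15.5,"tz":15.5,"wx":0,"wy":0,"wz":0,"gripper":1},{"tx":0,"ty":15.6,"tz":15.5,"wx":0,"wy":0,"wz":0,"gripper":1}]';  python3 -m creep '[{"tx":0,"ty":0,"tz":0,"wx":0,"wy":0,"wz":0,"gripper":1},{"tx":0,"ty":0,"tz":0,"wx":0,"wy":0,"wz":0,"gripper":1}]';python3 -c "
from h import *
goal(644.3,75.5,50,6.2)"
```

```text
time: 16.17
tool_pos: [506.2, -93.4, 173.4]
tcp_rot: [2.648, 1.569, 2.76]
contact_force: [1.2, -0.4, -2.3]
grip_width: 53.9
time: 16.83
tool_pos: [643.2, 80.0, 172.3]
tcp_rot: [2.606, 1.569, 2.721]
contact_force: [-0.7, -0.7, -1.8]
grip_width: 53.6
time: 17.0
tool_pos: [641.7, 76.5, 173.6]
tcp_rot: [-3.122, 1.568, -3.01]
contact_force: [-1.0, -0.5, -1.8]
grip_width: 54.0
at [641.7  76.5 173.6] t 17.0 W 54.0
t cm [12.36 -0.13  0.28] rows 3.0 w [ 0.004 -0.002  0.   ] rows 0.0
```

```bash
python3 -m creep '[{"tx":2,"ty":-0.1,"tz":0.2,"wx":0,"wy":0,"wz":0,"gripper":1},{"tx":5,"ty":-0.1,"tz":0.2,"wx":0,"wy":0,"wz":0,"gripper":1},{"tx":8,"ty":-0.1,"tz":0.2,"wx":0,"wy":0,"wz":0,"gripper":1},{"tx":10,"ty":-0.1,"tz":0.2,"wx":0,"wy":0,"wz":0,"gripper":1},{"tx":11.5,"ty":-0.1,"tz":0.2,"wx":0,"wy":0,"wz":0,"gripper":1},{"tx":12.2,"ty":-0.1,"tz":0.2,"wx":0,"wy":0,"wz":0,"gripper":1},{"tx":12.2,"ty":-0.1,"tz":0.2,"wx":0,"wy":0,"wz":0,"gripper":1},{"tx":12.2,"ty":-0.1,"tz":0.2,"wx":0,"wy":0,"wz":0,"gripper":1}]'; python3 -c "
from h import *
cap('side','s9.png');cap('top','t9.png')
goal(644.3,75.5,39.5,6.2)
f=load('side')['frame'][60:230,240:420]
cv2.imwrite('pics/s9c.png',cv2.cvtColor(cv2.resize(f,None,fx=3,fy=3),cv2.COLOR_RGB2BGR))"
```

```text
time: 17.67
tool_pos: [644.8, 75.6, 53.4]
tcp_rot: [-0.119, 1.57, -0.008]
contact_force: [-0.5, -0.7, -2.4]
grip_width: 53.7
at [645.6  76.   54.4] t 17.77 W 53.9
t cm [ 1.49 -0.04 -0.14] rows 0.4 w [0.003 0.003 0.   ] rows 0.0
```

View pics/s9c.png

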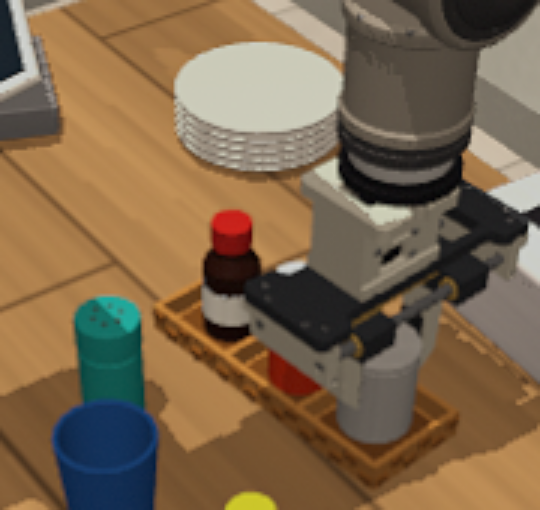

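The pot is above the right compartment, with its bottom already below rim height and no side force. Lowering to the floor.

```bash
python3 -m creep '[{"tx":0.4,"ty":0,"tz":0,"wx":0,"wy":0,"wz":0,"gripper":1},{"tx":0.8,"ty":0,"tz":0,"wx":0,"wy":0,"wz":0,"gripper":1},{"tx":1.1,"ty":0,"tz":0,"wx":0,"wy":0,"wz":0,"gripper":1},{"tx":1.4,"ty":0,"tz":0,"wx":0,"wy":0,"wz":0,"gripper":1},{"tx":1.4,"ty":0,"tz":0,"wx":0,"wy":0,"wz":0,"gripper":1},{"tx":1.4,"ty":0,"tz":0,"wx":0,"wy":0,"wz":0,"gripper":1}]'
```

```text
time: 18.27
tool_pos: [644.5, 76.5, 40.2]
tcp_rot: [-1.251, 1.571, -1.139]
contact_force: [-6.1, 0.6, 9.6]
grip_width: 54.2
```

```bash
python3 -m creep '[{"tx":0,"ty":0,"tz":0,"wx":0,"wy":0,"wz":0,"gripper":-0.2},{"tx":0,"ty":0,"tz":0,"wx":0,"wy":0,"wz":0,"gripper":-0.4},{"tx":0,"ty":0,"tz":0,"wx":0,"wy":0,"wz":0,"gripper":-0.6},{"tx":0,"ty":0,"tz":0,"wx":0,"wy":0,"wz":0,"gripper":-0.7},{"tx":0,"ty":0,"tz":0,"wx":0,"wy":0,"wz":0,"gripper":-0.7},{"tx":0,"ty":0,"tz":0,"wx":0,"wy":0,"wz":0,"gripper":-0.7},{"tx":0,"ty":0,"tz":0,"wx":0,"wy":0,"wz":0,"gripper":-0.7}]'; python3 -m creep '[{"tx":-2,"ty":0,"tz":0,"wx":0,"wy":0,"wz":0,"gripper":-0.7},{"tx":-5,"ty":0,"tz":0,"wx":0,"wy":0,"wz":0,"gripper":-0.7},{"tx":-8,"ty":0,"tz":0,"wx":0,"wy":0,"wz":0,"gripper":-0.7},{"tx":-11,"ty":0,"tz":0,"wx":0,"wy":0,"wz":0,"gripper":-0.7},{"tx":-13,"ty":0,"tz":0,"wx":0,"wy":0,"wz":0,"gripper":-0.7},{"tx":-13,"ty":0,"tz":0,"wx":0,"wy":0,"wz":0,"gripper":-0.7}]'; python3 -c "
from h import *
cap('side','s10.png')
goal(435.5,-110,165,11.3)
f=load('side')['frame'][60:230,240:420]
cv2.imwrite('pics/s10c.png',cv2.cvtColor(cv2.resize(f,None,fx=3,fy=3),cv2.COLOR_RGB2BGR))"
```

```text
time: 18.85
tool_pos: [644.7, 76.4, 38.6]
tcp_rot: [2.482, 1.571, 2.594]
contact_force: [0.8, -0.3, -0.5]
grip_width: 77.8
time: 19.35
tool_pos: [647.2, 76.5, 174.5]
tcp_rot: [-0.101, 1.561, 0.011]
contact_force: [1.0, 0.0, 0.4]
grip_width: 77.9
at [646.1  76.4 171.6] t 19.4 W 77.8
t cm [  0.54 -16.17 -23.02] rows 6.7 w [-0.085  0.006  0.001] rows 0.7
```

View pics/s10c.png

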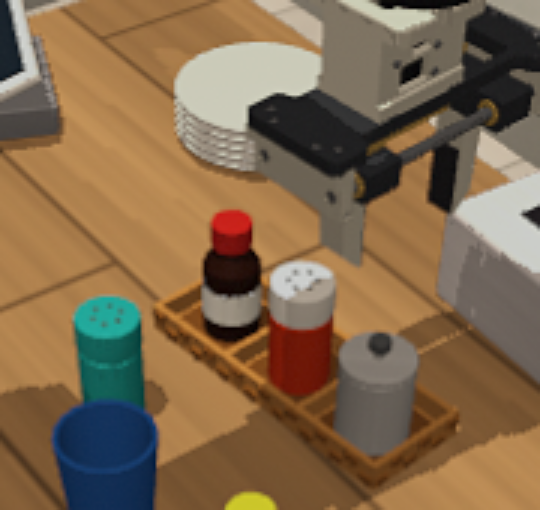

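All three stand upright in the basket, the pot in the right compartment at (378,400). Next is vinegar. Candidates: green cap (339,297), yellow oil (322,248). I take the green one.

```bash
python3 -m creep '[{"tx":0,"ty":-1.2,"tz":-1.7,"wx":-0.02,"wy":0,"wz":0,"gripper":-0.8},{"tx":0,"ty":-3.2,"tz":-4.5,"wx":-0.04,"wy":0,"wz":0,"gripper":-0.8},{"tx":0,"ty":-5.4,"tz":-7.7,"wx":-0.06,"wy":0,"wz":0,"gripper":-0.8},{"tx":0,"ty":-7.6,"tz":-10.8,"wx":-0.08,"wy":0,"wz":0,"gripper":-0.8},{"tx":0,"ty":-9.8,"tz":-14,"wx":-0.085,"wy":0,"wz":0,"gripper":-0.8},{"tx":0.2,"ty":-12,"tz":-17.1,"wx":-0.085,"wy":0,"wz":0,"gripper":-0.8},{"tx":0.4,"ty":-14.2,"tz":-20.3,"wx":-0.085,"wy":0,"wz":0,"gripper":-0.8},{"tx":0.5,"ty":-16.2,"tz":-23,"wx":-0.085,"wy":0,"wz":0,"gripper":-0.8}]'; python3 -m creep '[{"tx":0,"ty":0,"tz":0,"wx":0,"wy":0,"wz":0,"gripper":-0.8},{"tx":0,"ty":0,"tz":0,"wx":0,"wy":0,"wz":0,"gripper":-0.8}]';  python3 -c "
from h import *
cap('side','s11.png')
goal(435.5,-110,36,11.3)"
```

```text
time: 20.07
tool_pos: [431.4, -110.8, 162.3]
tcp_rot: [2.585, 1.568, 2.782]
contact_force: [1.1, 0.5, -0.0]
grip_width: 82.6
time: 20.23
tool_pos: [432.9, -111.0, 163.0]
tcp_rot: [2.398, 1.569, 2.591]
contact_force: [0.3, 0.7, 0.1]
grip_width: 82.7
at [ 433.9 -110.4  163.2] t 20.28 W 83.0
t cm [12.72  0.    0.17] rows 3.1 w [-0.002 -0.001 -0.001] rows 0.0
```

View pics/s11.png

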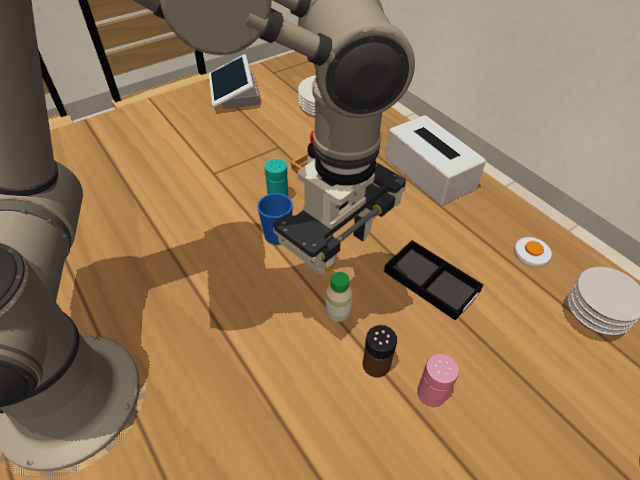

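The gripper is over vinegar (339,295), with the fingers either side. Descending and grasping.

```bash
python3 -m creep '[{"tx":2,"ty":0,"tz":0.1,"wx":0,"wy":0,"wz":0,"gripper":-0.8},{"tx":5,"ty":0,"tz":0.1,"wx":0,"wy":0,"wz":0,"gripper":-0.8},{"tx":8,"ty":0,"tz":0.1,"wx":0,"wy":0,"wz":0,"gripper":-0.8},{"tx":11,"ty":0,"tz":0.1,"wx":0,"wy":0,"wz":0,"gripper":-0.8},{"tx":12.5,"ty":0,"tz":0.1,"wx":0,"wy":0,"wz":0,"gripper":-0.8},{"tx":12.7,"ty":0,"tz":0.1,"wx":0,"wy":0,"wz":0,"gripper":-0.8},{"tx":12.7,"ty":0,"tz":0.1,"wx":0,"wy":0,"wz":0,"gripper":-0.2},{"tx":12.7,"ty":0,"tz":0.1,"wx":0,"wy":0,"wz":0,"gripper":0.2}]'; python3 -m creep '[{"tx":0,"ty":0,"tz":0,"wx":0,"wy":0,"wz":0,"gripper":0.5},{"tx":0,"ty":0,"tz":0,"wx":0,"wy":0,"wz":0,"gripper":1},{"tx":0,"ty":0,"tz":0,"wx":0,"wy":0,"wz":0,"gripper":1},{"tx":0,"ty":0,"tz":0,"wx":0,"wy":0,"wz":0,"gripper":1},{"tx":0,"ty":0,"tz":0,"wx":0,"wy":0,"wz":0,"gripper":1},{"tx":0,"ty":0,"tz":0,"wx":0,"wy":0,"wz":0,"gripper":1},{"tx":0,"ty":0,"tz":0,"wx":0,"wy":0,"wz":0,"gripper":1},{"tx":0,"ty":0,"tz":0,"wx":0,"wy":0,"wz":0,"gripper":1}]'
```

```text
time: 20.95
tool_pos: [436.2, -109.8, 37.3]
tcp_rot: [-0.448, 1.57, -0.25]
contact_force: [0.4, 0.1, 0.2]
grip_width: 73.4
time: 21.62
tool_pos: [436.0, -110.4, 37.4]
tcp_rot: [-0.5, 1.569, -0.304]
contact_force: [2.0, 0.9, 7.0]
grip_width: 43.4
```

```bash
python3 -m creep '[{"tx":0,"ty":0,"tz":0,"wx":0,"wy":0,"wz":0,"gripper":1},{"tx":-1,"ty":0,"tz":0,"wx":0,"wy":0,"wz":0,"gripper":1},{"tx":-3,"ty":0,"tz":0,"wx":0,"wy":0,"wz":0,"gripper":1},{"tx":-6,"ty":0,"tz":0,"wx":0,"wy":0,"wz":0,"gripper":1},{"tx":-9,"ty":0,"tz":0,"wx":0,"wy":0,"wz":0,"gripper":1},{"tx":-12,"ty":0,"tz":0,"wx":0,"wy":0,"wz":0,"gripper":1},{"tx":-13,"ty":0,"tz":0,"wx":0,"wy":0,"wz":0,"gripper":1},{"tx":-13,"ty":0,"tz":0,"wx":0,"wy":0,"wz":0,"gripper":1}]'; python3 -c "
from h import *
goal(608.4,-119.2,170,11.3)"
```

```text
time: 22.28
tool_pos: [436.3, -110.6, 169.1]
tcp_rot: [-0.623, 1.566, -0.426]
contact_force: [0.6, 0.4, -2.8]
grip_width: 43.0
at [ 436.3 -110.6  169.1] t 22.28 W 43.0
t cm [-1.000e-02 -4.210e+00  1.671e+01] rows 4.1 w [-0.     0.004  0.003] rows 0.0
```

```bash
python3 -m creep '[{"tx":0,"ty":-0.4,"tz":1.5,"wx":0,"wy":0,"wz":0,"gripper":1},{"tx":0,"ty":-1.1,"tz":4.5,"wx":0,"wy":0,"wz":0,"gripper":1},{"tx":0,"ty":-1.9,"tz":7.5,"wx":0,"wy":0,"wz":0,"gripper":1},{"tx":0,"ty":-2.7,"tz":10.5,"wx":0,"wy":0,"wz":0,"gripper":1},{"tx":0,"ty":-3.5,"tz":13.5,"wx":0,"wy":0,"wz":0,"gripper":1},{"tx":0,"ty":-4,"tz":16,"wx":0,"wy":0,"wz":0,"gripper":1},{"tx":0,"ty":-4.2,"tz":16.8,"wx":0,"wy":0,"wz":0,"gripper":1},{"tx":0,"ty":-4.2,"tz":16.8,"wx":0,"wy":0,"wz":0,"gripper":1}]'; python3 -m creep '[{"tx":0,"ty":0,"tz":0,"wx":0,"wy":0,"wz":0,"gripper":1},{"tx":0,"ty":0,"tz":0,"wx":0,"wy":0,"wz":0,"gripper":1}]'; python3 -c "
from h import *
goal(608.4,-119.2,50,11.3)"
```

```text
time: 22.95
tool_pos: [608.8, -118.1, 163.7]
tcp_rot: [2.598, 1.567, 2.795]
contact_force: [-1.2, -0.7, -1.7]
grip_width: 43.4
time: 23.12
tool_pos: [606.8, -118.2, 165.4]
tcp_rot: [2.659, 1.568, 2.855]
contact_force: [0.9, 0.4, -0.2]
grip_width: 43.2
at [ 606.8 -118.2  165.4] t 23.12 W 43.2
t cm [11.54 -0.14  0.17] rows 2.8 w [-0.    -0.003 -0.001] rows 0.0
```

```bash
python3 -m creep '[{"tx":2,"ty":-0.1,"tz":0,"wx":0,"wy":0,"wz":0,"gripper":1},{"tx":5,"ty":-0.1,"tz":0,"wx":0,"wy":0,"wz":0,"gripper":1},{"tx":8,"ty":-0.1,"tz":0,"wx":0,"wy":0,"wz":0,"gripper":1},{"tx":10,"ty":-0.1,"tz":0,"wx":0,"wy":0,"wz":0,"gripper":1},{"tx":11,"ty":-0.1,"tz":0,"wx":0,"wy":0,"wz":0,"gripper":1},{"tx":11.5,"ty":-0.1,"tz":0,"wx":0,"wy":0,"wz":0,"gripper":1},{"tx":11.5,"ty":-0.1,"tz":0,"wx":0,"wy":0,"wz":0,"gripper":1},{"tx":11.5,"ty":-0.1,"tz":0,"wx":0,"wy":0,"wz":0,"gripper":1}]'; python3 -c "
from h import *
cap('side','s12.png');cap('top','t12.png')
goal(608.4,-119.2,42,11.3)
f=load('side')['frame'][180:330,330:510]
cv2.imwrite('pics/s12c.png',cv2.cvtColor(cv2.resize(f,None,fx=3,fy=3),cv2.COLOR_RGB2BGR))"
```

```text
time: 23.78
tool_pos: [609.0, -119.7, 53.1]
tcp_rot: [-0.472, 1.569, -0.275]
contact_force: [1.0, 0.6, -1.1]
grip_width: 43.2
at [ 609.4 -119.7   53.5] t 23.88 W 43.5
t cm [ 1.15  0.07 -0.09] rows 0.3 w [-0.     0.003  0.001] rows 0.0
```

View pics/s12c.png

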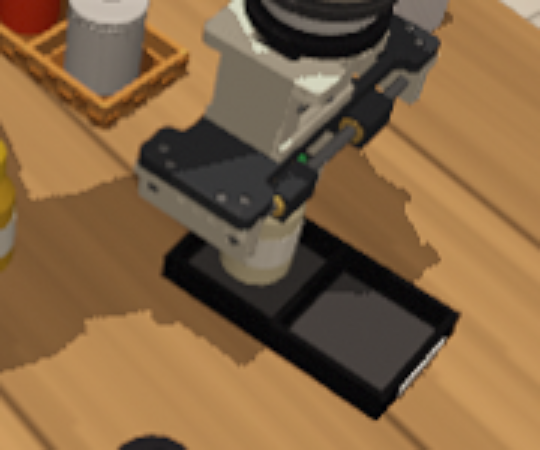

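Vinegar is over the left tray compartment, base at about (258,275) in the crop. Lowering it.

```bash
python3 -m creep '[{"tx":0.3,"ty":0,"tz":0,"wx":0,"wy":0,"wz":0,"gripper":1},{"tx":0.6,"ty":0,"tz":0,"wx":0,"wy":0,"wz":0,"gripper":1},{"tx":0.9,"ty":0,"tz":0,"wx":0,"wy":0,"wz":0,"gripper":1},{"tx":1.1,"ty":0,"tz":0,"wx":0,"wy":0,"wz":0,"gripper":1},{"tx":1.1,"ty":0,"tz":0,"wx":0,"wy":0,"wz":0,"gripper":1},{"tx":1.1,"ty":0,"tz":0,"wx":0,"wy":0,"wz":0,"gripper":1}]'
```

```text
time: 24.38
tool_pos: [608.8, -119.5, 42.4]
tcp_rot: [-0.625, 1.569, -0.428]
contact_force: [-3.5, 0.5, 9.4]
grip_width: 43.4
```

```bash
python3 -m creep '[{"tx":0,"ty":0,"tz":0,"wx":0,"wy":0,"wz":0,"gripper":0},{"tx":0,"ty":0,"tz":0,"wx":0,"wy":0,"wz":0,"gripper":-0.2},{"tx":0,"ty":0,"tz":0,"wx":0,"wy":0,"wz":0,"gripper":-0.4},{"tx":0,"ty":0,"tz":0,"wx":0,"wy":0,"wz":0,"gripper":-0.6},{"tx":0,"ty":0,"tz":0,"wx":0,"wy":0,"wz":0,"gripper":-0.6},{"tx":0,"ty":0,"tz":0,"wx":0,"wy":0,"wz":0,"gripper":-0.6},{"tx":0,"ty":0,"tz":0,"wx":0,"wy":0,"wz":0,"gripper":-0.6}]'; python3 -m creep '[{"tx":-2,"ty":0,"tz":0,"wx":0,"wy":0,"wz":0,"gripper":-0.7},{"tx":-5,"ty":0,"tz":0,"wx":0,"wy":0,"wz":0,"gripper":-0.7},{"tx":-8,"ty":0,"tz":0,"wx":0,"wy":0,"wz":0,"gripper":-0.7},{"tx":-11,"ty":0,"tz":0,"wx":0,"wy":0,"wz":0,"gripper":-0.7},{"tx":-13,"ty":0,"tz":0,"wx":0,"wy":0,"wz":0,"gripper":-0.7},{"tx":-13,"ty":0,"tz":0,"wx":0,"wy":0,"wz":0,"gripper":-0.7}]'; python3 -c "
from h import *
cap('side','s13.png')
goal(424.5,-229,165,11.3)"
```

```text
time: 24.97
tool_pos: [608.4, -119.4, 40.6]
tcp_rot: [2.303, 1.571, 2.5]
contact_force: [0.2, -0.1, 0.6]
grip_width: 73.0
time: 25.47
tool_pos: [610.8, -120.1, 176.2]
tcp_rot: [-0.501, 1.562, -0.304]
contact_force: [0.4, 0.1, 0.9]
grip_width: 78.1
at [ 609.7 -119.8  173.5] t 25.52 W 77.7
t cm [  0.77  -7.08 -20.3 ] rows 5.2 w [-0.     0.005  0.003] rows 0.0
```

View pics/s13.png

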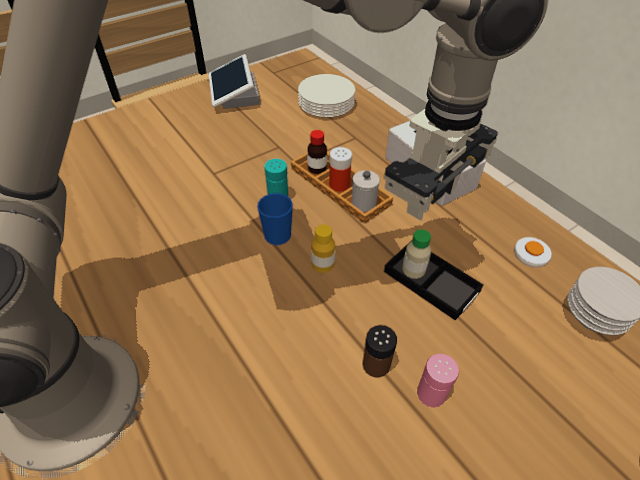

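Vinegar stands upright in the left tray compartment (416,258). Next is pepper. Candidates: brown jar with black lid (379,350), pink decoy (437,380). I take the brown one.

```bash
python3 -m creep '[{"tx":0,"ty":-0.6,"tz":-1.7,"wx":0,"wy":0,"wz":0,"gripper":-0.6},{"tx":0,"ty":-1.6,"tz":-4.7,"wx":0,"wy":0,"wz":0,"gripper":-0.6},{"tx":0,"ty":-2.7,"tz":-7.7,"wx":0,"wy":0,"wz":0,"gripper":-0.6},{"tx":0.2,"ty":-3.7,"tz":-10.7,"wx":0,"wy":0,"wz":0,"gripper":-0.6},{"tx":0.4,"ty":-4.8,"tz":-13.7,"wx":0,"wy":0,"wz":0,"gripper":-0.6},{"tx":0.6,"ty":-5.8,"tz":-16.7,"wx":0,"wy":0,"wz":0,"gripper":-0.6},{"tx":0.8,"ty":-6.8,"tz":-19.5,"wx":0,"wy":0,"wz":0,"gripper":-0.6},{"tx":0.8,"ty":-7.1,"tz":-20.3,"wx":0,"wy":0,"wz":0,"gripper":-0.6}]'; python3 -m creep '[{"tx":0,"ty":0,"tz":0,"wx":0,"wy":0,"wz":0,"gripper":-0.6},{"tx":0,"ty":0,"tz":0,"wx":0,"wy":0,"wz":0,"gripper":-0.6}]';  python3 -c "
from h import *
cap('side','s14.png')
goal(424.5,-229,35,11.3)"
```

```text
time: 26.18
tool_pos: [419.4, -229.3, 161.1]
tcp_rot: [2.484, 1.566, 2.679]
contact_force: [-0.2, 0.4, 0.4]
grip_width: 73.2
time: 26.35
tool_pos: [423.4, -228.7, 162.3]
tcp_rot: [1.463, 1.57, 1.658]
contact_force: [0.8, -0.7, -0.0]
grip_width: 73.3
at [ 424.  -228.4  162.5] t 26.4 W 73.4
t cm [12.75 -0.07  0.04] rows 3.1 w [-0.  0. -0.] rows 0.0
```

View pics/s14.png

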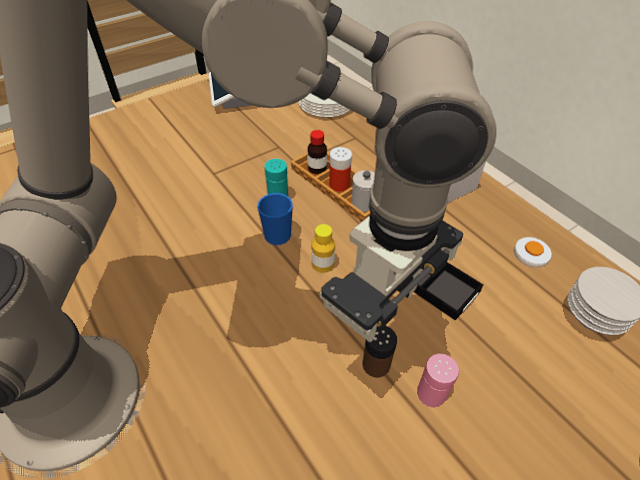

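The gripper is directly above pepper (379,352), well clear of the pink jar (437,380).

```bash
python3 -m creep '[{"tx":2,"ty":-0.1,"tz":0,"wx":0,"wy":0,"wz":0,"gripper":-0.6},{"tx":5,"ty":-0.1,"tz":0,"wx":0,"wy":0,"wz":0,"gripper":-0.6},{"tx":8,"ty":-0.1,"tz":0,"wx":0,"wy":0,"wz":0,"gripper":-0.6},{"tx":11,"ty":-0.1,"tz":0,"wx":0,"wy":0,"wz":0,"gripper":-0.6},{"tx":12.5,"ty":-0.1,"tz":0,"wx":0,"wy":0,"wz":0,"gripper":-0.6},{"tx":12.7,"ty":-0.1,"tz":0,"wx":0,"wy":0,"wz":0,"gripper":-0.6},{"tx":12.7,"ty":-0.1,"tz":0,"wx":0,"wy":0,"wz":0,"gripper":-0.2},{"tx":12.7,"ty":-0.1,"tz":0,"wx":0,"wy":0,"wz":0,"gripper":0.2}]'; python3 -m creep '[{"tx":0,"ty":0,"tz":0,"wx":0,"wy":0,"wz":0,"gripper":0.5},{"tx":0,"ty":0,"tz":0,"wx":0,"wy":0,"wz":0,"gripper":1},{"tx":0,"ty":0,"tz":0,"wx":0,"wy":0,"wz":0,"gripper":1},{"tx":0,"ty":0,"tz":0,"wx":0,"wy":0,"wz":0,"gripper":1},{"tx":0,"ty":0,"tz":0,"wx":0,"wy":0,"wz":0,"gripper":1},{"tx":0,"ty":0,"tz":0,"wx":0,"wy":0,"wz":0,"gripper":1},{"tx":0,"ty":0,"tz":0,"wx":0,"wy":0,"wz":0,"gripper":1},{"tx":0,"ty":0,"tz":0,"wx":0,"wy":0,"wz":0,"gripper":1}]'
```

```text
time: 27.07
tool_pos: [424.6, -229.7, 36.4]
tcp_rot: [-0.707, 1.569, -0.509]
contact_force: [-1.1, -0.1, 0.8]
grip_width: 64.1
time: 27.73
tool_pos: [424.3, -230.2, 36.8]
tcp_rot: [-0.71, 1.568, -0.513]
contact_force: [1.8, 1.5, 6.9]
grip_width: 46.4
```

```bash
python3 -m creep '[{"tx":0,"ty":0,"tz":0,"wx":0,"wy":0,"wz":0,"gripper":1},{"tx":-1,"ty":0,"tz":0,"wx":0,"wy":0,"wz":0,"gripper":1},{"tx":-3,"ty":0,"tz":0,"wx":0,"wy":0,"wz":0,"gripper":1},{"tx":-6,"ty":0,"tz":0,"wx":0,"wy":0,"wz":0,"gripper":1},{"tx":-9,"ty":0,"tz":0,"wx":0,"wy":0,"wz":0,"gripper":1},{"tx":-12,"ty":0,"tz":0,"wx":0,"wy":0,"wz":0,"gripper":1},{"tx":-13,"ty":0,"tz":0,"wx":0,"wy":0,"wz":0,"gripper":1},{"tx":-13,"ty":0,"tz":0,"wx":0,"wy":0,"wz":0,"gripper":1}]'; python3 -c "
from h import *
goal(623.6,-194.8,170,11.3)"
```

```text
time: 28.4
tool_pos: [424.4, -230.6, 168.5]
tcp_rot: [-0.859, 1.565, -0.662]
contact_force: [1.0, 0.1, -1.5]
grip_width: 46.5
at [ 424.4 -230.6  168.5] t 28.4 W 46.5
t cm [-0.07 -0.39 20.23] rows 4.9 w [-0.     0.004  0.004] rows 0.0
```

```bash
python3 -m creep '[{"tx":0,"ty":0,"tz":1.5,"wx":0,"wy":0,"wz":0,"gripper":1},{"tx":0,"ty":-0.1,"tz":4.5,"wx":0,"wy":0,"wz":0,"gripper":1},{"tx":0,"ty":-0.2,"tz":8,"wx":0,"wy":0,"wz":0,"gripper":1},{"tx":0,"ty":-0.3,"tz":11.5,"wx":0,"wy":0,"wz":0,"gripper":1},{"tx":0,"ty":-0.4,"tz":15,"wx":0,"wy":0,"wz":0,"gripper":1},{"tx":0,"ty":-0.4,"tz":18,"wx":0,"wy":0,"wz":0,"gripper":1},{"tx":0,"ty":-0.4,"tz":20,"wx":0,"wy":0,"wz":0,"gripper":1},{"tx":0,"ty":-0.4,"tz":20.3,"wx":0,"wy":0,"wz":0,"gripper":1}]'; python3 -m creep '[{"tx":0,"ty":0,"tz":0,"wx":0,"wy":0,"wz":0,"gripper":1},{"tx":0,"ty":0,"tz":0,"wx":0,"wy":0,"wz":0,"gripper":1},{"tx":0,"ty":0,"tz":0,"wx":0,"wy":0,"wz":0,"gripper":1}]'; python3 -c "
from h import *
goal(623.6,-194.8,50,11.3)"
```

```text
time: 29.07
tool_pos: [625.3, -192.4, 162.9]
tcp_rot: [2.208, 1.568, 2.407]
contact_force: [-1.6, -0.4, -2.1]
grip_width: 46.5
time: 29.32
tool_pos: [622.0, -194.2, 165.1]
tcp_rot: [2.63, 1.569, 2.826]
contact_force: [-0.3, 0.7, -2.1]
grip_width: 46.2
at [ 622.  -194.2  165.1] t 29.32 W 46.2
t cm [11.51 -0.1   0.17] rows 2.8 w [-0.001 -0.002 -0.001] rows 0.0
```

```bash
python3 -m creep '[{"tx":2,"ty":-0.1,"tz":0,"wx":0,"wy":0,"wz":0,"gripper":1},{"tx":5,"ty":-0.1,"tz":0,"wx":0,"wy":0,"wz":0,"gripper":1},{"tx":8,"ty":-0.1,"tz":0,"wx":0,"wy":0,"wz":0,"gripper":1},{"tx":10,"ty":-0.1,"tz":0,"wx":0,"wy":0,"wz":0,"gripper":1},{"tx":11,"ty":-0.1,"tz":0,"wx":0,"wy":0,"wz":0,"gripper":1},{"tx":11.5,"ty":-0.1,"tz":0,"wx":0,"wy":0,"wz":0,"gripper":1},{"tx":11.5,"ty":-0.1,"tz":0,"wx":0,"wy":0,"wz":0,"gripper":1},{"tx":11.5,"ty":-0.1,"tz":0,"wx":0,"wy":0,"wz":0,"gripper":1}]'; python3 -c "
from h import *
cap('side','s15.png');cap('top','t15.png')
goal(623.6,-194.8,41.5,11.3)
f=load('side')['frame'][180:330,330:510]
cv2.imwrite('pics/s15c.png',cv2.cvtColor(cv2.resize(f,None,fx=3,fy=3),cv2.COLOR_RGB2BGR))"
```

```text
time: 29.98
tool_pos: [624.1, -195.4, 52.2]
tcp_rot: [-0.588, 1.569, -0.391]
contact_force: [0.1, -0.4, -1.2]
grip_width: 46.8
at [ 624.4 -195.4   52.6] t 30.08 W 46.4
t cm [ 1.11  0.08 -0.07] rows 0.3 w [-0.     0.003  0.002] rows 0.0
```

View pics/s15c.png

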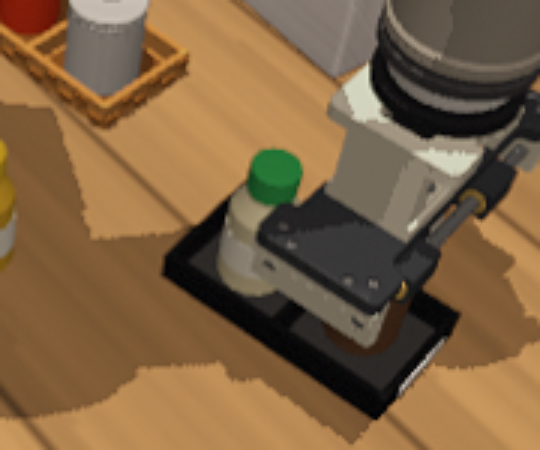

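Pepper's base (365,345 in the crop) is inside the right compartment, and vinegar is undisturbed. Lowering and releasing.

```bash
python3 -m creep '[{"tx":0.3,"ty":0,"tz":0,"wx":0,"wy":0,"wz":0,"gripper":1},{"tx":0.6,"ty":0,"tz":0,"wx":0,"wy":0,"wz":0,"gripper":1},{"tx":0.9,"ty":0,"tz":0,"wx":0,"wy":0,"wz":0,"gripper":1},{"tx":1.1,"ty":0,"tz":0,"wx":0,"wy":0,"wz":0,"gripper":1},{"tx":1.1,"ty":0,"tz":0,"wx":0,"wy":0,"wz":0,"gripper":1},{"tx":1.1,"ty":0,"tz":0,"wx":0,"wy":0,"wz":0,"gripper":1}]'
```

```text
time: 30.58
tool_pos: [624.2, -195.1, 41.5]
tcp_rot: [-0.629, 1.569, -0.432]
contact_force: [-1.7, 1.1, 9.8]
grip_width: 46.5
```

```bash
python3 -m creep '[{"tx":0,"ty":0,"tz":0,"wx":0,"wy":0,"wz":0,"gripper":0},{"tx":0,"ty":0,"tz":0,"wx":0,"wy":0,"wz":0,"gripper":-0.2},{"tx":0,"ty":0,"tz":0,"wx":0,"wy":0,"wz":0,"gripper":-0.4},{"tx":0,"ty":0,"tz":0,"wx":0,"wy":0,"wz":0,"gripper":-0.6},{"tx":0,"ty":0,"tz":0,"wx":0,"wy":0,"wz":0,"gripper":-0.6},{"tx":0,"ty":0,"tz":0,"wx":0,"wy":0,"wz":0,"gripper":-0.6},{"tx":0,"ty":0,"tz":0,"wx":0,"wy":0,"wz":0,"gripper":-0.6}]'; python3 -m creep '[{"tx":-2,"ty":0,"tz":0,"wx":0,"wy":0,"wz":0,"gripper":-0.7},{"tx":-5,"ty":0,"tz":0,"wx":0,"wy":0,"wz":0,"gripper":-0.7},{"tx":-8,"ty":0,"tz":0,"wx":0,"wy":0,"wz":0,"gripper":-0.7},{"tx":-11,"ty":0,"tz":0,"wx":0,"wy":0,"wz":0,"gripper":-0.7},{"tx":-14,"ty":0,"tz":0,"wx":0,"wy":0,"wz":0,"gripper":-0.7},{"tx":-17,"ty":0,"tz":0,"wx":0,"wy":0,"wz":0,"gripper":-0.7},{"tx":-18,"ty":0,"tz":0,"wx":0,"wy":0,"wz":0,"gripper":-0.7}]'; python3 -m creep '[{"tx":0,"ty":0,"tz":-2,"wx":0,"wy":0,"wz":0,"gripper":-0.7},{"tx":0,"ty":0,"tz":-5,"wx":0,"wy":0,"wz":0,"gripper":-0.7},{"tx":0,"ty":0,"tz":-8,"wx":0,"wy":0,"wz":0,"gripper":-0.7},{"tx":0,"ty":0,"tz":-11,"wx":0,"wy":0,"wz":0,"gripper":-0.7},{"tx":0,"ty":0,"tz":-14,"wx":0,"wy":0,"wz":0,"gripper":-0.7},{"tx":0,"ty":0,"tz":-17,"wx":0,"wy":0,"wz":0,"gripper":-0.7},{"tx":0,"ty":0,"tz":-18,"wx":0,"wy":0,"wz":0,"gripper":-0.7},{"tx":0,"ty":0,"tz":-18,"wx":0,"wy":0,"wz":0,"gripper":-0.7}]'; python3 -c "
from h import *
cap('side','s16.png');cap('top','t16.png')
for n in ('side','top'):
    P,ok=cloud(load(n))
    for nm,x,y,h in (('soy',628,228.5,101),('chilli',636,152,93),('pot',644,75.5,91),('vin',608,-119,101),('pepper',624,-195,93),('oil',475.5,-7.5,96),('tumbler',446,107,85)):
        m=ok&(abs(P[...,0]-x)<38)&(abs(P[...,1]-y)<38)&(P[...,2]>h-6)&(P[...,2]<h+8)
        print(n,nm,m.sum(),P[m].mean(0).round(1) if m.sum() else '', 'tops %.1f'%np.median(P[m][:,2]) if m.sum() else '')
"
```

```text
time: 31.17
tool_pos: [623.4, -194.8, 39.5]
tcp_rot: [2.297, 1.57, 2.494]
contact_force: [0.6, 0.4, -0.3]
grip_width: 73.3
time: 31.75
tool_pos: [625.0, -195.5, 225.1]
tcp_rot: [-0.6, 1.563, -0.403]
contact_force: [1.1, -0.1, 0.7]
grip_width: 78.1
time: 32.42
tool_pos: [445.1, -230.4, 219.7]
tcp_rot: [2.467, 1.57, 2.662]
contact_force: [0.7, 0.3, -0.1]
grip_width: 78.1
side soy 116 [626.5 227.6  99.5] tops 99.9
side chilli 269 [633.6 150.9  91.4] tops 91.6
side pot 40 [641.4  75.4  88.9] tops 89.3
side vin 0  
side pepper 481 [ 621.4 -194.7   92. ] tops 92.2
side oil 190 [475.1  -8.1  94.6] tops 94.7
side tumbler 255 [444.  106.4  82.7] tops 83.1
top soy 166 [629.8 231.3 100.2] tops 100.1
top chilli 373 [637.  155.6  92. ] tops 91.9
top pot 45 [644.2  78.6  89.5] tops 89.3
top vin 161 [ 609.3 -115.9   99.4] tops 99.3
top pepper 368 [ 624.8 -190.4   91.4] tops 91.4
top oil 167 [478.6  -4.1  94.9] tops 94.8
top tumbler 189 [448.1 109.6  83.7] tops 83.6
```

View pics/s16.png

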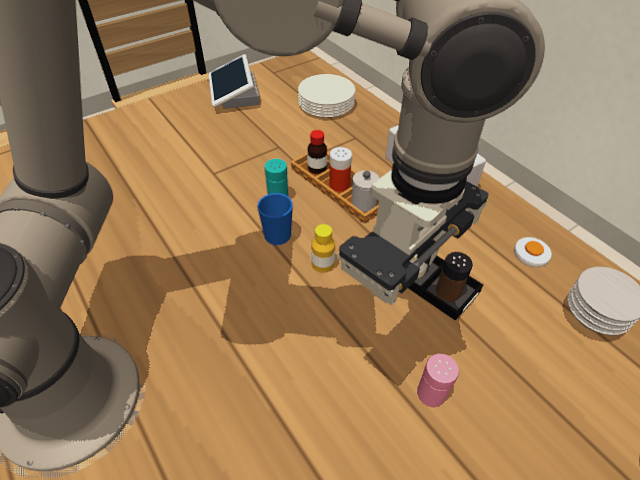

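View pics/t16.png

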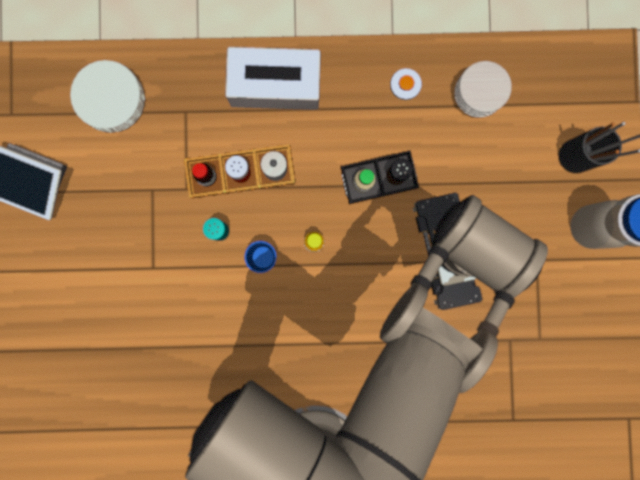

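The top view shows red (202,172), white (237,167) and steel (273,164) in the three basket compartments, and green (366,178) and black (401,169) in the tray. All tops are at floor + object height, and oil and tumbler are unmoved. Handing in.

```bash
python3 -c "
from h import *
print(get_obs()['contact_force'],close_job())"
```

```text
the job is handed in; nothing more can be done
[ 0.82451536 -0.19406282 -1.19288585] None
```

I placed all five items in their caddies and handed the job in at about 32.5 s on the robot's clock. I worked in the order soy, chilli, pot, vinegar, pepper.

- **Placing:** soy, chilli and pot stand upright in the basket's left, middle and right compartments. Vinegar and pepper stand in the tray's left and right compartments.
- **Heights:** every top read within about 2 mm of floor plus item height. For example, soy and vinegar read about 100 mm and pepper about 92 mm.
- **Left in place:** oil and tumbler read within 1 mm of where they started, apart from the tumbler's side-camera start, which I did not measure separately. The turquoise and pink decoys look unmoved in the last pictures.
- **Forces:** the largest reported wrist force was about 11 N, when setting the pot down. The arm was clear of everything at the end.

**Disagreements:**
- The two cameras differed by about 4 mm in x and y. I relied on the side view because it matched the fingertips.
- In the last side picture the arm hid vinegar, so its final check comes from the top camera. An earlier side picture showed it upright after release.

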